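# Tip the contrast plate out of its nest and lean it on the rest

### The arm

A 6-joint arm with a two-finger parallel gripper is mounted at the origin on the work surface. World frame = base frame: x ahead of the robot, y to its left, z up, the work surface at z = 0. Lengths are in m, angles in rad, forces in N, time in s.
With the tool pointing down it reaches from about 0.25 to 0.775 m from the base axis. Payload 4 kg.
Tool frame: the origin (TCP) lies at the very end of the fingers, on their centre line; the grasp point (between the pads) lies 19 mm behind it; z points along the fingers, y is the direction in which the jaws open and shut (so a half turn about z gives the same grasp; the last joint's range is limited). The gripper opens to 85 mm and grips with 20 to 120 N. Pads are 22 mm wide; open, the fingers measure 114 mm over their backs; the gripper's body (76 mm by 85 mm) begins 54 mm behind the grasp point. The pads swing forward as they close: fully open they stand 13 mm farther back than shut.
Start: joints at [1.128, 0.087, 1.371, -0, 1.684, -0.103], TCP at [0.183, 0.519, 0.206] pointing down, gripper open.
Joint ranges: [-3.1, 3.1], [-0.76, 2.03], [0.27, 2.55], [-1.08, 4.22], [0.17, 2.65], [-2.57, 2.57]. Speed limits (rad/s): [2.79, 2.79, 3.14, 3.14, 3.14, 3.14].

### API

Orientations are given as a unit quaternion [w, x, y, z].
In Python, from station import robot gives the robot as it stands.
- The arm moves only by the tool jog_arm, never from a script. Its argument "commands" is a list of rows, each an object of numbers: "dx", "dy", "dz": the shift along the tool's x, y, z in mm; "rx", "ry", "rz": the turn, a rotation vector about the tool's x, y, z in rad; "grip": the gripper's target within -1 to 1 (shut at 1, half-way at 0, fully open at -1). A call has 1 to 20 rows; each row shifts and turns the commanded pose from where the row before left it, along the tool's axes as they then stand; what a row does not reach is not made up. A row lasts 1/8 s, in which the tool goes at most 62.5 mm and 10.7 degrees, less where a joint would pass 70% of its speed; a pose out of reach is approached as far as the arm can. A call with a gripper value outside its range is refused whole. The fingers move at their own pace and stop on an object; the grip force is fixed at half the most. Time passes only in rows, so rows that do not move let the fingers close. It gives the time, the measured TCP pose, the force and the opening at its end, in the units of the state.
- robot.get_obs(): the state, without advancing time (a new reading comes with each control period).
- robot.get_image(name): name is "scene" or "top" or "wrist"; returns a dict with "img" (480x640x3 uint8, red, green, blue), "depth" (480x640 float32, m along the optical axis (not along the pixel's ray), 0 where there is no reading), "fx", "fy", "cx", "cy" (pixels), "k1" (the pictures are not rectified: a ray, as slopes to the right and down, at radius r is drawn at 1 + k1 r^2 times it, then the intrinsics apply), "origin" and "orientation" of the camera in the world. Camera axes: x right, y down, z forward; pixel columns grow to the right and rows downward; lengths in m; the calibration is good to about 2 mm. A picture is of the moment at which its call begins.
- robot.close_job(): hands the job in, once; it reports no verdict.
Trained networks look in a picture, given as the dict that the camera call returned (one of the last four; its "shot" number tells which), for a name from the list of things; names that differ only in an ending like _2 or _b are one class to them, and where a whole thing is asked for, a point or a joint stands for the part that bears it (a point fixed in the world has none). Each returns a list of dicts, best first, with "conf" (0 to 1); they miss things now and then, are a little off and sometimes report something else, mostly with a low value. They report only what shows in the picture. A call takes as long as a camera call. They do not tell look-alikes from the thing itself.
- robot.outline_of(picture, label): "pixels" (480x640 bool, what is visible of it) and "xy" ([column, row] in pixels, amid what is visible of it).
The state is a dict: "time": time; "joints": joint angles; "qvel": joint speeds; "joint_torque": joint torques, N m; "eef_pos": TCP position; "ee_rot": TCP orientation; "contact_force": force on the tool from outside, world axes, zero at the start; "moment": the same for the moment, N m; "width": finger opening in m.
Only numpy, scipy, OpenCV 4.12 (cv2) and the standard library are available. Lean on these libraries where they do the work, as an engineer would, in place of code of your own. Each camera call takes 0.05 s, during which the arm holds its last target.

### The job

The black contrast plate lies flush in its nest in the grey light base, with no room for fingers round it. Press down the end between the yellow stripes until the plate tips up and stays up, then take it by its raised end, lift it out and lean it on the blue sloping rest, bottom end on the ledge and squarely within the rest's width. Set it down rather than letting it fall, let go, and leave the mug, glue bottle, vial and dish where they are.

Things in the scene. Friction and masses are not known exactly. Their poses are not given: they have to be found in the camera images.
- base: Grey box-shaped light base, fixed, 188 (x) x 130 (y) x 62 mm high; origin at the centre of its underside, x roughly to the robot's left, z up. In the middle of its top is a pocket 120 (x) x 68 (y) mm. Over x = -60 to +3 mm a white ledge 8.5 mm below the top carries the plate; over x = +3 to +60 mm the pocket is a hollow down to 7.5 mm above the table.
- press (a point): Point on the base where the plate is to be pressed, level with the base's top (62 mm above the table), 40 mm in +x from the base's middle, between two yellow stripes. Pressed straight down here by 30 to 35 mm the plate see-saws over the ledge's edge into the hollow, slides down and stays leaning by its own weight, about 44 degrees from level; pressed less it may fall back flat.
- plate: Loose stiff black plate, 116 (x) x 64 (y) x 8 mm thick, about 110 g; origin at the centre of its underside, z out of its top face. At the start it lies in the base's pocket, its top 0.5 mm below the base's top, with its axes along the base's.
- plate_center (a point): Centre of the black plate (4 mm above its underside), same axes as the plate. When the plate stands tipped up its +x end is down in the hollow and its -x end is raised, some 20 mm clear of the base's top, to be gripped across the 8 mm thickness.
- rest: Blue fixed sloping rest, foot 130 (x) x 100 (y) mm, 75 mm high; origin at the centre of its underside, x roughly to the robot's left, z up. A flat face 100 mm wide looks to +x and up at 45 degrees and rises 72 mm along the slope towards -x; the leaning plate lies with its underside on it and overhangs its upper edge by 44 mm.
- foot (a point): Middle of the rest's foot line, where face and ledge meet (x = +25, z = 24 mm on the rest), axes as the rest. From it the face rises at 45 degrees towards -x and a ledge 24 mm deep, square to the face, rises at 45 degrees towards +x. The plate's lower end stands on that ledge.
- mug: Tan mug, 84 mm wide, 75 mm high, with a handle; origin at the centre of its underside. Leave alone.
- glue: White glue bottle with orange cap, 54 mm diameter, 140 mm high; origin at the centre of its underside. Leave alone.
- vial: Small glass vial with black cap, 24 mm diameter, 45 mm high; origin at the centre of its underside. Leave alone.
- dish: Shallow clear dish, 70 mm wide, 16 mm high; origin at the centre of its underside. Leave alone.
Things that resemble listed ones, but are neither listed nor needed, are in the scene too. Of the things like the plate, leave any that is orange; of the rest the larger one is meant.

How it is judged:
On the way, in this order (a step that is already met when the one before it is completed fails the run):
1. the plate is tipped up in its nest by more than 30 degrees (angle between plate's own z axis and vertical above 0.524 rad and horizontal distance between plate_center and base below 0.03 m and height (world z) of plate_center below 0.07 m), for 0.2 s.
2. the plate is lifted clear of the base (height (world z) of plate_center above 0.085 m), for 0.1 s.
At the end, for the whole second after the job is handed in: The plate leans on the rest by itself, let go and at rest: slope 39 to 51 degrees, centre within 18 mm of the rest's middle sideways and within 15 mm of its fully seated place along and up, level edges within 8 degrees of the rest's (x of plate_center in the frame of rest between -0.027 and 0.003 m and z of plate_center in the frame of rest between 0.053 and 0.083 m and y of plate_center in the frame of rest between -0.018 and 0.018 m and angle between plate's own z axis and vertical between 0.68 and 0.89 rad and angle between the y axis of plate and the y axis of rest, either way round below 0.14 rad and contact force between plate and rest above 0.2 N and linear speed of plate below 0.02 m/s and angular speed of plate below 0.1 rad/s and contact force between the fingers and plate below 0.05 N); the robot touches nothing.
It fails at once if the mug, glue bottle, vial or dish is moved by more than 20 mm (distance of any of mug, glue, vial, dish from where it was at the start of the episode above 0.02 m).
It fails at once if the plate is let fall (faster than 0.6 m/s with no finger on it) (linear speed of plate above 0.6 m/s and contact force between the fingers and plate below 0.05 N).
It also fails if it takes over 54 s, if anything falls off the work surface, if the arm or the gripper's body presses on something with over 40 N, if the wrist force passes 120 N, or if a joint passes its speed limit or range.

## Working session

There is one attempt and no reset: what is moved stays moved. The work goes in short steps, Python scripts to look and compute and a tool call to move; the robot and the scene stay as the last step left them, time stands still between calls to the robot, and variables do not carry over. Pictures are saved under pics/ and viewed, and the job is handed in when it is done.

Besides the shell and the picture viewer there is one more tool, called after ">>>" as name(argument=value, ...), one argument or row to a line, values as JSON. jog_arm: Moves the arm, as the interface text tells. Its arguments: {"type":"object","properties":{"commands":{"type":"array","items":{"type":"object","properties":{"dx":{"type":"number"},"dy":{"type":"number"},"dz":{"type":"number"},"rx":{"type":"number"},"ry":{"type":"number"},"rz":{"type":"number"},"grip":{"type":"number"}}}}},"required":["commands"]}

```bash
ls; mkdir -p pics
cat > h.py <<'E'
import numpy as np, cv2
from scipy.spatial.transform import Rotation as R
from station import robot
def rot(q): return R.from_quat([q[1],q[2],q[3],q[0]]).as_matrix()
def save(p,n): cv2.imwrite('pics/'+n,cv2.cvtColor(p['img'],cv2.COLOR_RGB2BGR))
def world(p,uv,d=None):
    uv=np.atleast_2d(np.array(uv,float))
    K=np.array([[p['fx'],0,p['cx']],[0,p['fy'],p['cy']],[0,0,1.]])
    s=cv2.undistortPoints(uv.reshape(-1,1,2),K,np.array([p['k1'],0,0,0.])).reshape(-1,2)
    if d is None: d=p['depth'][uv[:,1].round().astype(int),uv[:,0].round().astype(int)]
    c=np.c_[s,np.ones(len(s))]*np.asarray(d).reshape(-1,1)
    return c@rot(p['orientation']).T+np.array(p['origin'])
def cloud(p,m):
    v,u=np.nonzero(m&(p['depth']>0)); return world(p,np.c_[u,v])
def planeZ(p,uv,z):
    a=world(p,uv,np.ones(len(np.atleast_2d(uv)))); o=np.array(p['origin']); r=a-o
    return o+r*((z-o[2])/r[:,2])[:,None]
E
python3 - <<'E'
from h import *
for n in ['scene','top']:
    p=robot.get_image(n); save(p,n+'0.png'); print(n,p['origin'],p['orientation'],p['fx'],p['k1'])
    for l in ['base','plate','rest','mug','glue','vial','dish']:
        for o in robot.outline_of(p,l):
            c=cloud(p,o['pixels']); print(l,round(o['conf'],2),np.round(o['xy']),o['pixels'].sum(),np.round(np.median(c,0),3) if len(c) else None)
print(robot.get_obs())
E
```

```text
pics
scene [ 0.95827844 -0.55726628  0.92319004] [-0.32628485  0.89909757  0.27206167 -0.10556612] 470.078662324232 -0.06743724140911636
base 0.92 [345. 195.] 2868 [0.514 0.212 0.061]
plate 0.83 [341. 180.] 737 [0.49  0.245 0.062]
plate 0.77 [308. 161.] 271 [0.316 0.327 0.007]
plate 0.74 [396. 245.] 938 [0.694 0.175 0.008]
rest 0.72 [269. 316.] 2582 [ 0.566 -0.183  0.03 ]
mug 0.65 [398. 138.] 1029 [0.511 0.486 0.047]
mug 0.4 [344. 180.] 758 [0.49  0.246 0.062]
glue 0.95 [408. 295.] 1063 [ 0.797 -0.001  0.084]
glue 0.61 [345. 182.] 722 [0.489 0.244 0.062]
vial 0.51 [292. 243.] 170 [0.491 0.014 0.026]
dish 0.69 [166. 384.] 837 [ 0.469 -0.411  0.011]
top [0.30366525 0.01882565 1.26448985] [ 0.07251894 -0.70226614  0.70436213 -0.07373785] 570.8610551117429 -0.1581213406226589
base 0.8 [210. 289.] 4074 [0.485 0.242 0.06 ]
plate 0.87 [178. 356.] 721 [0.318 0.329 0.004]
plate 0.69 [216. 272.] 1567 [0.492 0.244 0.06 ]
plate 0.55 [247. 189.] 1379 [0.693 0.18  0.007]
plate 0.54 [402. 249.] 2635 [ 0.557 -0.167  0.033]
rest 0.76 [402. 246.] 2727 [ 0.557 -0.167  0.032]
rest 0.34 [ 99. 267.] 1630 
[... 197 characters left out ...]
5  0.009]
{'time': 0.8, 'joints': array([ 1.12792282e+00,  8.71814508e-02,  1.37067016e+00,  1.29150568e-05,
        1.68362406e+00, -1.03089617e-01]), 'qvel': array([-2.28086886e-04, -8.83308951e-05,  1.90405996e-04,  3.74825232e-05,
       -1.08450928e-03,  9.14232639e-04]), 'joint_torque': array([-9.93334870e-04, -3.51662707e+01, -3.13445878e+01, -3.03264678e-04,
       -7.97312032e-05, -8.44925751e-06]), 'eef_pos': array([0.18330968, 0.5185758 , 0.20616618]), 'ee_rot': array([9.59043563e-06, 1.69075134e-01, 9.85603163e-01, 5.80546052e-05]), 'contact_force': array([-0.05980637, -0.20995206, -0.18309339]), 'moment': array([0.01093602, 0.02583242, 0.01000141]), 'width': 0.08543370204363873}
```

View pics/scene0.png

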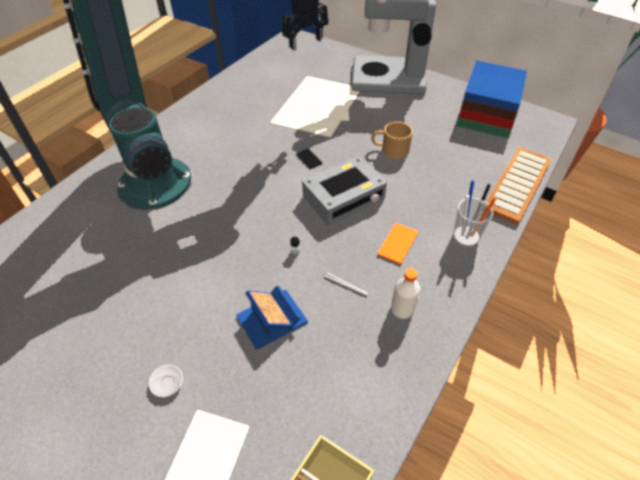

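View pics/top0.png

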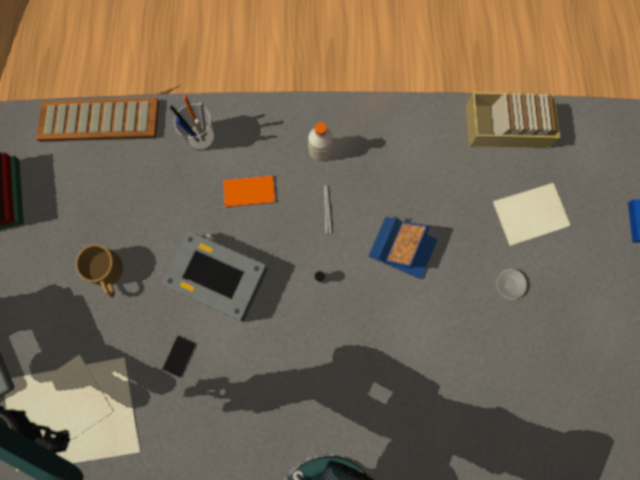

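Top view: the base is at about (215,276), with its yellow stripes at (206,248) and (187,287), so the +x end is left and slightly down. The rest is at about (402,246) with its ledge on the left. The look-alikes are the small black plate at (180,356) and the orange one at (248,190).

```bash
cat > m.py <<'E'
from h import *
for n in ['top','scene']:
    p=robot.get_image(n)
    out={l:robot.outline_of(p,l) for l in ['base','rest']}
    H=cv2.cvtColor(p['img'],cv2.COLOR_RGB2HSV)
    vv,uu=np.mgrid[:480,:640]
    W=world(p,np.c_[uu.ravel(),vv.ravel()]).reshape(480,640,3)
    ok=p['depth']>0
    near=ok&(abs(W[...,2]-.062)<.006)&(np.hypot(W[...,0]-.49,W[...,1]-.242)<.15)
    near=cv2.morphologyEx(near.astype(np.uint8),cv2.MORPH_OPEN,np.ones((3,3)))>0
    c=W[near]; r=cv2.minAreaRect((c[:,:2]*1000).astype(np.float32)); print(n,'base rect',np.round(r[0]),np.round(r[1]),round(r[2],1),'z',np.median(c[:,2]))
    yel=near&(H[...,0]>15)&(H[...,0]<32)&(H[...,1]>140)
    k,lab,st,cen=cv2.connectedComponentsWithStats(yel.astype(np.uint8))
    for i in range(1,k):
        if st[i,4]>8: print(' yellow',st[i,4],np.round(cen[i]),np.round(planeZ(p,cen[i],.062)*1000))
    blk=(p['img'].max(2)<60)&near
    k,lab,st,cen=cv2.connectedComponentsWithStats(blk.astype(np.uint8))
    i=1+np.argmax(st[1:,4]); v,u=np.nonzero(lab==i); c=planeZ(p,np.c_[u,v],.0615)
    r=cv2.minAreaRect((c[:,:2]*1000).astype(np.float32)); print(' black rect',np.round(r[0]),np.round(r[1]),round(r[2],1), st[i,4])
    # rest face
    m=ok&(np.hypot(W[...,0]-.557,W[...,1]+.17)<.11)&(W[...,2]>.012)
    cork=m&((H[...,0]<25)&(H[...,1]>60))
    c=W[cork]; cc=c.mean(0); nn=np.linalg.svd(c-cc)[2][2]; nn*=np.sign(nn[2]); print(' cork',len(c),np.round(cc*1000),'normal',np.round(nn,3),'yaw',np.degrees(np.arctan2(nn[1],nn[0])))
    r=cv2.minAreaRect((W[m][:,:2]*1000).astype(np.float32)); print(' rest rect',np.round(r[0]),np.round(r[1]),round(r[2],1),W[m][:,2].max())
    np.save('W_'+n,W)
    s=cv2.resize(p['img'][int(out['rest'][0]['xy'][1])-60:int(out['rest'][0]['xy'][1])+60,int(out['rest'][0]['xy'][0])-80:int(out['rest'][0]['xy'][0])+80],None,fx=5,fy=5,interpolation=cv2.INTER_CUBIC)
    cv2.imwrite(f'pics/rest_{n}.png',s[...,::-1])
E
python3 m.py
```

```text
top base rect [491. 247.] [191. 130.] 66.1 z 0.0606087651893934
 yellow 57 [205. 248.] [[549. 265.  62.]]
 yellow 62 [187. 286.] [[465. 302.  62.]]
 black rect [492. 246.] [116.  62.] 66.6 1393
 cork 884 [ 560. -171.   49.] normal [0.292 0.647 0.705] yaw 65.68529588697149
 rest rect [ 560. -170.] [125. 102.] 65.9 0.07861298316417509
scene base rect [489. 246.] [191. 135.] 66.6 z 0.06256093724178202
 yellow 12 [346. 166.] [[462. 301.  62.]]
 yellow 15 [366. 185.] [[547. 266.  62.]]
 black rect [489. 247.] [110.  58.] 66.4 604
 cork 579 [ 559. -171.   50.] normal [0.292 0.645 0.706] yaw 65.62922007848793
 rest rect [ 560. -171.] [121. 106.] 62.4 0.0780357338700508
```

```bash
cat > k.py <<'E'
from h import *
def ik(Rt,tcp,L,th):
    wc=np.array(tcp)-L*Rt[:,2]; q1=np.arctan2(wc[1],wc[0])
    C=R.from_euler('z',90,degrees=True).as_matrix()
    M=(R.from_euler('z',q1)*R.from_euler('y',th)).as_matrix().T@Rt@C.T
    a=R.from_matrix(M).as_euler('ZYZ')
    sols=[a,np.array([a[0]+np.pi,-a[1],a[2]+np.pi])]
    return q1,[ (s+np.pi)%(2*np.pi)-np.pi for s in sols if ((s[1]+np.pi)%(2*np.pi)-np.pi)>0],wc
for nm,yaw,tcp,tilt in [('grasp',66.3,(.491-.402*.018,.2465-.916*.018,.073),44),('place',65.7,(.56-.41*.04,-.17-.91*.04,.092),45)]:
    for s in (1,-1):
        bx=np.array([np.cos(np.radians(yaw)),np.sin(np.radians(yaw)),0]); z=np.array([0,0,1.]); t=np.radians(tilt)
        d=np.cos(t)*bx-np.sin(t)*z; n=s*(np.sin(t)*bx+np.cos(t)*z)
        Rt=np.c_[np.cross(n,d),n,d]
        for L in (.2,.3):
          for th in (60,90,120):
            q1,S,wc=ik(Rt,tcp,L,np.radians(th)); print(nm,s,L,th,np.round(q1,2),[np.round(x,2) for x in S],np.round(wc,2))
E
python3 k.py
```

```text
grasp 1 0.2 60 0.23 [array([ 0.62,  1.55, -0.77])] [0.43 0.1  0.21]
grasp 1 0.2 90 0.23 [array([ 0.69,  1.13, -1.09])] [0.43 0.1  0.21]
grasp 1 0.2 120 0.23 [array([ 0.98,  0.77, -1.57])] [0.43 0.1  0.21]
grasp 1 0.3 60 0.08 [array([ 0.69,  1.62, -0.87])] [0.4  0.03 0.28]
grasp 1 0.3 90 0.08 [array([ 0.74,  1.22, -1.21])] [0.4  0.03 0.28]
grasp 1 0.3 120 0.08 [array([ 0.97,  0.87, -1.67])] [0.4  0.03 0.28]
grasp -1 0.2 60 0.23 [array([0.62, 1.55, 2.37])] [0.43 0.1  0.21]
grasp -1 0.2 90 0.23 [array([0.69, 1.13, 2.05])] [0.43 0.1  0.21]
grasp -1 0.2 120 0.23 [array([0.98, 0.77, 1.57])] [0.43 0.1  0.21]
grasp -1 0.3 60 0.08 [array([0.69, 1.62, 2.27])] [0.4  0.03 0.28]
grasp -1 0.3 90 0.08 [array([0.74, 1.22, 1.93])] [0.4  0.03 0.28]
grasp -1 0.3 120 0.08 [array([0.97, 0.87, 1.47])] [0.4  0.03 0.28]
place 1 0.2 60 -0.6 [array([ 0.9 ,  2.05, -1.29])] [ 0.49 -0.34  0.23]
place 1 0.2 90 -0.6 [array([ 0.78,  1.7 , -1.7 ])] [ 0.49 -0.34  0.23]
place 1 0.2 120 -0.6 [array([ 0.8 ,  1.32, -2.07])] [ 0.49 -0.34  0.23]
place 1 0.3 60 -0.72 [array([ 0.93,  2.13, -1.36])] [ 0.46 -0.4   0.3 ]
place 1 0.3 90 -0.72 [array([ 0.76,  1.78, -1.78])] [ 0.46 -0.4   0.3 ]
place 1 0.3 120 -0.72 [array([ 0.76,  1.39, -2.14])] [ 0.46 -0.4   0.3 ]
place -1 0.2 60 -0.6 [array([0.9 , 2.05, 1.85])] [ 0.49 -0.34  0.23]
place -1 0.2 90 -0.6 [array([0.78, 1.7 , 1.44])] [ 0.49 -0.34  0.23]
place -1 0.2 120 -0.6 [array([0.8 , 1.32, 1.07])] [ 0.49 -0.34  0.23]
place -1 0.3 60 -0.72 [array([0.93, 2.13, 1.78])] [ 0.46 -0.4   0.3 ]
place -1 0.3 90 -0.72 [array([0.76, 1.78, 1.36])] [ 0.46 -0.4   0.3 ]
place -1 0.3 120 -0.72 [array([0.76, 1.39, 1.  ])] [ 0.46 -0.4   0.3 ]
```

>>> jog_arm(
  commands=[
    {"dx": -38.4, "dy": -11.4, "dz": 5, "grip": 1},
    {"dx": -38.4, "dy": -11.4, "dz": 5, "grip": 1},
    {"dx": -38.4, "dy": -11.4, "dz": 5, "grip": 1},
    {"dx": -38.4, "dy": -11.4, "dz": 5, "grip": 1},
    {"dx": -38.4, "dy": -11.4, "dz": 5, "grip": 1},
    {"dx": -38.4, "dy": -11.4, "dz": 5, "grip": 1},
    {"dx": -38.4, "dy": -11.4, "dz": 5, "grip": 1},
    {"dx": -38.4, "dy": -11.4, "dz": 5, "grip": 1},
    {"dx": -38.4, "dy": -11.4, "dz": 5, "grip": 1},
    {"dx": -38.4, "dy": -11.4, "dz": 5, "grip": 1},
    {"rz": 0.1644, "grip": 1},
    {"rz": 0.1644, "grip": 1},
    {"rz": 0.1644, "grip": 1},
    {"rz": 0.1644, "grip": 1},
    {"rz": 0.1644, "grip": 1},
    {"rz": 0.1644, "grip": 1},
    {"rz": 0.1644, "grip": 1},
    {"rz": 0.1644, "grip": 1},
    {"rz": 0.1644, "grip": 1},
    {"rz": 0.1644, "grip": 1},
  ],
)

```text
invalid input
```

>>> jog_arm(
  commands=[
    {"dx": -38, "dy": -11, "dz": 5, "rx": 0, "ry": 0, "rz": 0, "grip": 1},
  ],
)

```text
time: 1.23
eef_pos: [0.2145, 0.4965, 0.2015]
ee_rot: [-0.0, 0.167, 0.986, 0.001]
contact_force: [-0.1, -0.4, 0.2]
width: 0.0697
```

>>> jog_arm(
  commands=[
    {"dx": -38.4, "dy": -11.5, "dz": 5, "rx": 0, "ry": 0, "rz": 0, "grip": 1},
    {"dx": -38.4, "dy": -11.5, "dz": 5, "rx": 0, "ry": 0, "rz": 0, "grip": 1},
    {"dx": -38.4, "dy": -11.5, "dz": 5, "rx": 0, "ry": 0, "rz": 0, "grip": 1},
    {"dx": -38.4, "dy": -11.5, "dz": 5, "rx": 0, "ry": 0, "rz": 0, "grip": 1},
    {"dx": -38.4, "dy": -11.5, "dz": 5, "rx": 0, "ry": 0, "rz": 0, "grip": 1},
    {"dx": -38.4, "dy": -11.5, "dz": 5, "rx": 0, "ry": 0, "rz": 0, "grip": 1},
    {"dx": -38.4, "dy": -11.5, "dz": 5, "rx": 0, "ry": 0, "rz": 0, "grip": 1},
    {"dx": -38.4, "dy": -11.5, "dz": 5, "rx": 0, "ry": 0, "rz": 0, "grip": 1},
    {"dx": -38.4, "dy": -11.5, "dz": 5, "rx": 0, "ry": 0, "rz": 0, "grip": 1},
    {"dx": 0, "dy": 0, "dz": 0, "rx": 0, "ry": 0, "rz": 0.164, "grip": 1},
    {"dx": 0, "dy": 0, "dz": 0, "rx": 0, "ry": 0, "rz": 0.164, "grip": 1},
    {"dx": 0, "dy": 0, "dz": 0, "rx": 0, "ry": 0, "rz": 0.164, "grip": 1},
    {"dx": 0, "dy": 0, "dz": 0, "rx": 0, "ry": 0, "rz": 0.164, "grip": 1},
    {"dx": 0, "dy": 0, "dz": 0, "rx": 0, "ry": 0, "rz": 0.164, "grip": 1},
    {"dx": 0, "dy": 0, "dz": 0, "rx": 0, "ry": 0, "rz": 0.164, "grip": 1},
    {"dx": 0, "dy": 0, "dz": 0, "rx": 0, "ry": 0, "rz": 0.164, "grip": 1},
    {"dx": 0, "dy": 0, "dz": 0, "rx": 0, "ry": 0, "rz": 0.164, "grip": 1},
    {"dx": 0, "dy": 0, "dz": 0, "rx": 0, "ry": 0, "rz": 0.164, "grip": 1},
    {"dx": 0, "dy": 0, "dz": 0, "rx": 0, "ry": 0, "rz": 0.164, "grip": 1},
  ],
)

```text
time: 3.6
eef_pos: [0.5068, 0.2828, 0.1561]
ee_rot: [-0.0, 0.837, 0.547, 0.0]
contact_force: [-0.0, -0.9, 0.4]
width: 0.0
```

Run:
```python
from h import *
p=robot.get_image('wrist'); save(p,'w1.png'); print(p['origin'])
H=cv2.cvtColor(p['img'],cv2.COLOR_RGB2HSV)
y=((H[...,0]>15)&(H[...,0]<32)&(H[...,1]>140)).astype(np.uint8)
k,lab,st,cen=cv2.connectedComponentsWithStats(y)
for i in range(1,k):
    if st[i,4]>60: print(st[i,4],np.round(cen[i]),np.round(planeZ(p,cen[i],.062)*1000,1),np.round(world(p,cen[i])*1000,1))
for o in robot.outline_of(p,'plate'):
    v,u=np.nonzero(o['pixels']); c=planeZ(p,np.c_[u,v],.0615); r=cv2.minAreaRect((c[:,:2]*1000).astype(np.float32)); print(o['conf'],np.round(r[0],1),np.round(r[1],1),r[2])
```

```text
[0.5372774  0.35222573 0.32411254]
445 [262. 233.] [[464.2 301.6  62. ]] [[464.2 301.6  62.1]]
449 [380. 234.] [[548.3 264.   62. ]] [[548.3 263.9  61.9]]
0.94 [495.2 255.2] [98.7 63.9] 66.24594116210938
0.93 [356.  333.1] [39.4 68.9] 66.30126953125
0.82 [666.  210.4] [55.2 99.2] 4.99006986618042
0.45 [500.  259.2] [165.1 137.3] 66.29655456542969
```

View pics/w1.png

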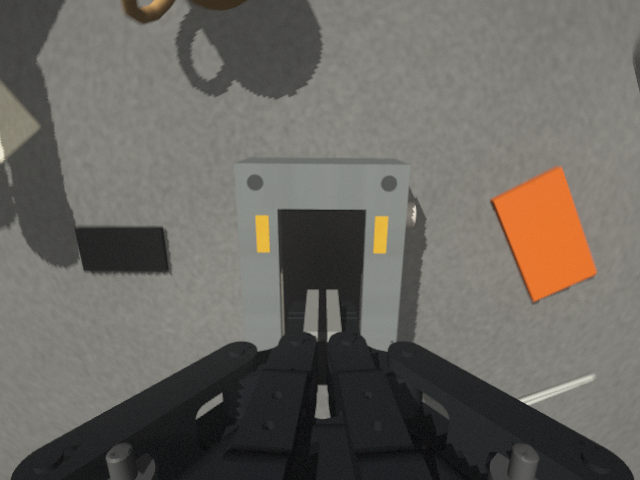

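The stripes' midpoint is (506.3, 282.8) mm, which matches the TCP. Pressing.

>>> jog_arm(
  commands=[
    {"dx": 0, "dy": 0, "dz": 45, "rx": 0, "ry": 0, "rz": 0, "grip": 1},
    {"dx": 0, "dy": 0, "dz": 35, "rx": 0, "ry": 0, "rz": 0, "grip": 1},
    {"dx": 0, "dy": 0, "dz": 10, "rx": 0, "ry": 0, "rz": 0, "grip": 1},
    {"dx": 0, "dy": 0, "dz": 4, "rx": 0, "ry": 0, "rz": 0, "grip": 1},
    {"dx": 0, "dy": 0, "dz": 4, "rx": 0, "ry": 0, "rz": 0, "grip": 1},
    {"dx": 0, "dy": 0, "dz": 4, "rx": 0, "ry": 0, "rz": 0, "grip": 1},
    {"dx": 0, "dy": 0, "dz": 4, "rx": 0, "ry": 0, "rz": 0, "grip": 1},
    {"dx": 0, "dy": 0, "dz": 4, "rx": 0, "ry": 0, "rz": 0, "grip": 1},
    {"dx": 0, "dy": 0, "dz": 4, "rx": 0, "ry": 0, "rz": 0, "grip": 1},
    {"dx": 0, "dy": 0, "dz": 0, "rx": 0, "ry": 0, "rz": 0, "grip": 1},
  ],
)

```text
time: 4.95
eef_pos: [0.5065, 0.2826, 0.0415]
ee_rot: [-0.0, 0.836, 0.549, -0.001]
contact_force: [-0.2, -1.2, -0.8]
width: -0.0001
```

>>> jog_arm(
  commands=[
    {"dx": 0, "dy": 0, "dz": 4, "rx": 0, "ry": 0, "rz": 0, "grip": 1},
    {"dx": 0, "dy": 0, "dz": 4, "rx": 0, "ry": 0, "rz": 0, "grip": 1},
    {"dx": 0, "dy": 0, "dz": 0, "rx": 0, "ry": 0, "rz": 0, "grip": 1},
  ],
)

```text
time: 5.32
eef_pos: [0.5064, 0.2826, 0.0335]
ee_rot: [-0.0, 0.836, 0.549, -0.001]
contact_force: [0.3, -0.8, -0.1]
width: 0.0001
```

>>> jog_arm(
  commands=[
    {"dx": 0, "dy": 0, "dz": 4, "rx": 0, "ry": 0, "rz": 0, "grip": 1},
    {"dx": 0, "dy": 0, "dz": 0, "rx": 0, "ry": 0, "rz": 0, "grip": 1},
    {"dx": 0, "dy": 0, "dz": 0, "rx": 0, "ry": 0, "rz": 0, "grip": 1},
  ],
)

```text
time: 5.7
eef_pos: [0.5068, 0.2828, 0.0301]
ee_rot: [-0.0, 0.836, 0.549, 0.0]
contact_force: [-0.4, -0.4, 0.4]
width: 0.0002
```

Run:
```python
from h import *
p=robot.get_image('scene'); i=p['img'][120:260,250:440]; cv2.imwrite('pics/s2.png',cv2.resize(i,None,fx=4,fy=4,interpolation=cv2.INTER_CUBIC)[...,::-1])
print(robot.get_obs()['contact_force'])
```

```text
[-0.47662863 -0.268327    0.56134109]
```

View pics/s2.png

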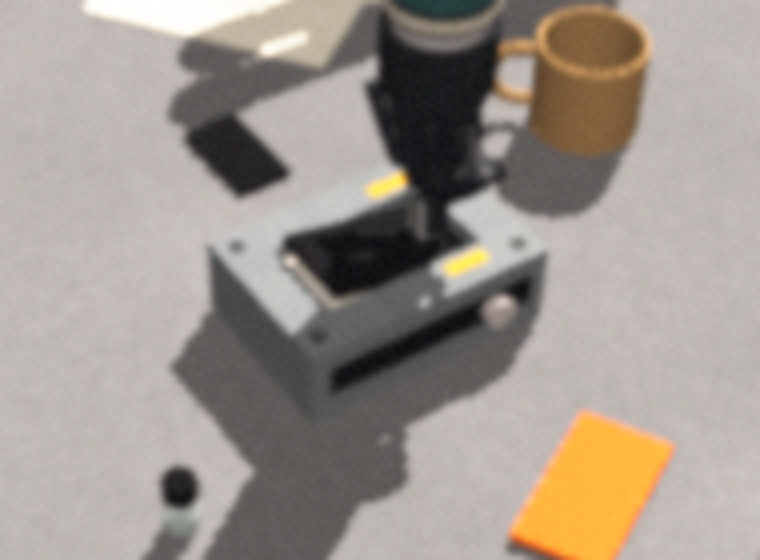

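The plate has moved into the hollow, with white ledge visible at its lower left. I'll withdraw and look.

>>> jog_arm(
  commands=[
    {"dx": 0, "dy": 0, "dz": -8, "rx": 0, "ry": 0, "rz": 0, "grip": 1},
    {"dx": 0, "dy": 0, "dz": -15, "rx": 0, "ry": 0, "rz": 0, "grip": 1},
    {"dx": 0, "dy": 0, "dz": -30, "rx": 0, "ry": 0, "rz": 0, "grip": 1},
    {"dx": 0, "dy": 0, "dz": -40, "rx": 0, "ry": 0, "rz": 0, "grip": 1},
    {"dx": 0, "dy": 0, "dz": -40, "rx": 0, "ry": 0, "rz": 0, "grip": 1},
    {"dx": 0, "dy": 0, "dz": -40, "rx": 0, "ry": 0, "rz": 0, "grip": 1},
  ],
)

```text
time: 6.5
eef_pos: [0.507, 0.2828, 0.2062]
ee_rot: [0.0, 0.836, 0.549, 0.001]
contact_force: [0.3, -0.1, -0.7]
width: 0.0
```

```bash
cat > pl.py <<'E'
from h import *
import sys
ps=[robot.get_image(n) for n in ('wrist','top','scene')]
t=sys.argv[1]
bx=np.array([np.cos(np.radians(66.3)),np.sin(np.radians(66.3)),0]); by=np.array([-bx[1],bx[0],0])
o0=np.array([.4905,.2465,0])
for p,n in zip(ps,('wrist','top','scene')):
    vv,uu=np.mgrid[:480,:640]
    W=world(p,np.c_[uu.ravel(),vv.ravel()]).reshape(480,640,3)
    B=np.stack([(W-o0)@bx,(W-o0)@by,W[...,2]],-1)*1000
    m=(p['depth']>0)&(abs(B[...,0])<59)&(abs(B[...,1])<33)&(B[...,2]<110)&(p['img'].max(2)<75)
    c=B[m]
    if len(c)<30: print(n,len(c)); continue
    # robust plane
    s=np.ones(len(c),bool)
    for _ in range(8):
        cc=c[s].mean(0); nn=np.linalg.svd(c[s]-cc,full_matrices=False)[2][2]; nn*=np.sign(nn[2]); e=abs((c-cc)@nn); s=e<max(2.5,np.median(e)*1.5)
    print(n,s.sum(),len(c),'c',np.round(cc,1),'n',np.round(nn,3),'tilt',np.degrees(np.arccos(nn[2])).round(1),'x',np.percentile(c[s][:,0],[1,99]).round(1),'y',np.percentile(c[s][:,1],[1,99]).round(1),'z',np.percentile(c[s][:,2],[1,99]).round(1))
save(ps[0],'w'+t+'.png'); i=ps[2]['img'][120:260,250:440]; cv2.imwrite(f'pics/s{t}.png',cv2.resize(i,None,fx=4,fy=4,interpolation=cv2.INTER_CUBIC)[...,::-1])
E
python3 pl.py 3
```

```text
wrist 6521 6542 c [12.3 -0.8 61.8] n [ 0.004 -0.     1.   ] tilt 0.2 x [-42.   57.7] y [-32.3  30.4] z [60.1 63.4]
top 989 1357 c [-6.3 -3.3 60.4] n [0.006 0.017 1.   ] tilt 1.0 x [-56.4  54.7] y [-31.9  29.1] z [57.8 63. ]
scene 532 630 c [-1.9  0.4 62.2] n [0.005 0.002 1.   ] tilt 0.3 x [-55.9  54.3] y [-27.5  30.8] z [59.7 64.6]
```

View pics/s3.png

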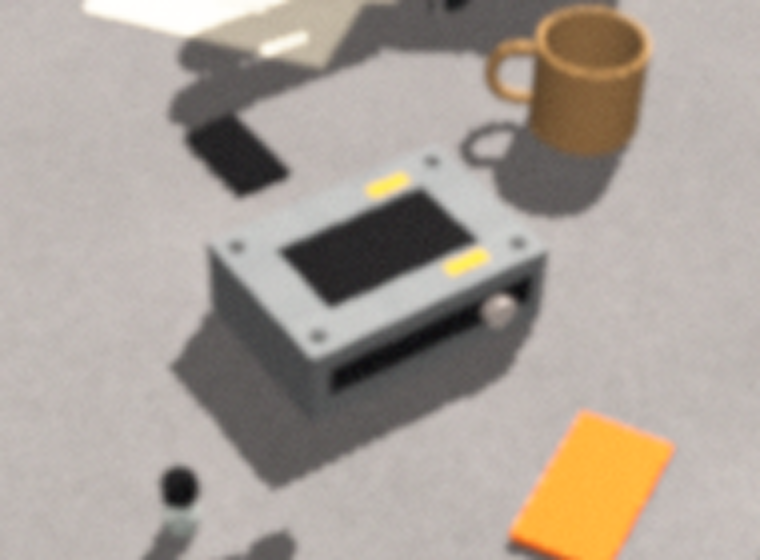

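View pics/w3.png

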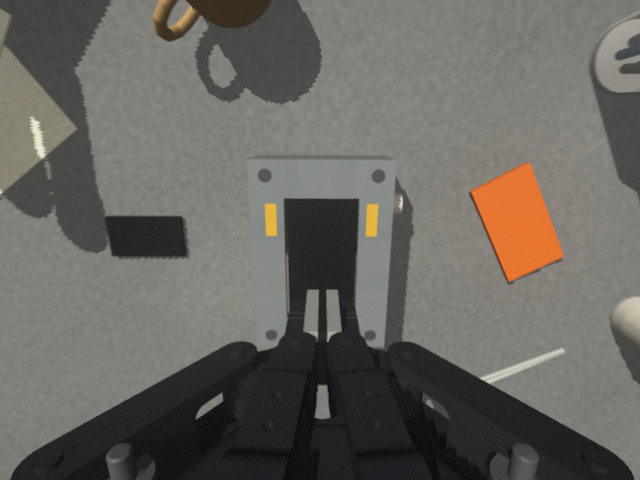

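The plate fell back flat after the press, which measured 32 mm deep. I'll press again to about 36 mm, dwell, and measure the tilt before withdrawing.

>>> jog_arm(
  commands=[
    {"dx": 0, "dy": 0, "dz": 60, "rx": 0, "ry": 0, "rz": 0, "grip": 1},
    {"dx": 0, "dy": 0, "dz": 50, "rx": 0, "ry": 0, "rz": 0, "grip": 1},
    {"dx": 0, "dy": 0, "dz": 25, "rx": 0, "ry": 0, "rz": 0, "grip": 1},
    {"dx": 0, "dy": 0, "dz": 10, "rx": 0, "ry": 0, "rz": 0, "grip": 1},
    {"dx": 0, "dy": 0, "dz": 6, "rx": 0, "ry": 0, "rz": 0, "grip": 1},
    {"dx": 0, "dy": 0, "dz": 6, "rx": 0, "ry": 0, "rz": 0, "grip": 1},
    {"dx": 0, "dy": 0, "dz": 6, "rx": 0, "ry": 0, "rz": 0, "grip": 1},
    {"dx": 0, "dy": 0, "dz": 5, "rx": 0, "ry": 0, "rz": 0, "grip": 1},
    {"dx": 0, "dy": 0, "dz": 5, "rx": 0, "ry": 0, "rz": 0, "grip": 1},
    {"dx": 0, "dy": 0, "dz": 4, "rx": 0, "ry": 0, "rz": 0, "grip": 1},
    {"dx": 0, "dy": 0, "dz": 2, "rx": 0, "ry": 0, "rz": 0, "grip": 1},
    {"dx": 0, "dy": 0, "dz": 0, "rx": 0, "ry": 0, "rz": 0, "grip": 1},
    {"dx": 0, "dy": 0, "dz": 0, "rx": 0, "ry": 0, "rz": 0, "grip": 1},
  ],
)

```text
time: 8.28
eef_pos: [0.507, 0.2828, 0.0243]
ee_rot: [-0.0, 0.836, 0.549, 0.0]
contact_force: [0.9, -0.1, -0.0]
width: -0.0003
```

```bash
python3 pl.py 4
```

```text
wrist 10744 17832 c [48.3 -0.2 83.6] n [-0.993 -0.005  0.115] tilt 83.4 x [39.2 53.1] y [-32.   31.5] z [ 37.8 109.6]
top 560 751 c [-16.5  -6.9  71.8] n [0.461 0.003 0.888] tilt 27.4 x [-48.3  37.5] y [-32.2  28.9] z [42.9 88.5]
scene 365 531 c [-7.1 -1.  67.9] n [ 0.456 -0.003  0.89 ] tilt 27.1 x [-50.1  52.4] y [-31.6  31.2] z [37.  90.3]
```

View pics/s4.png

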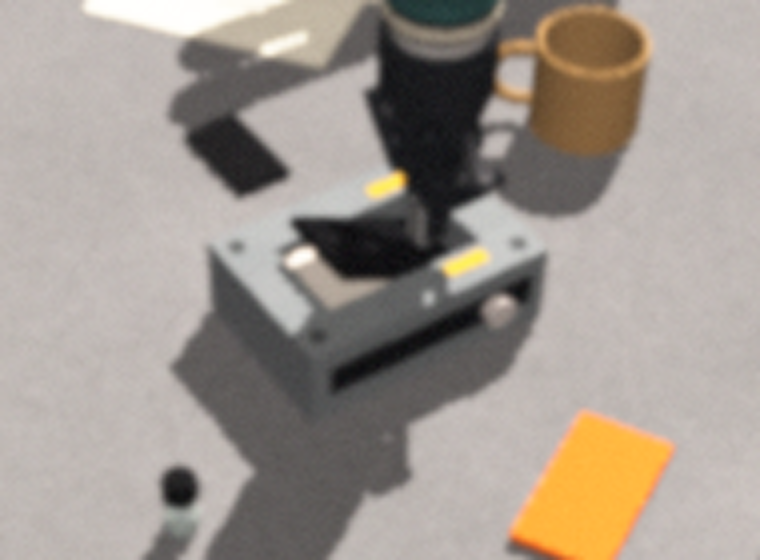

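View pics/w4.png

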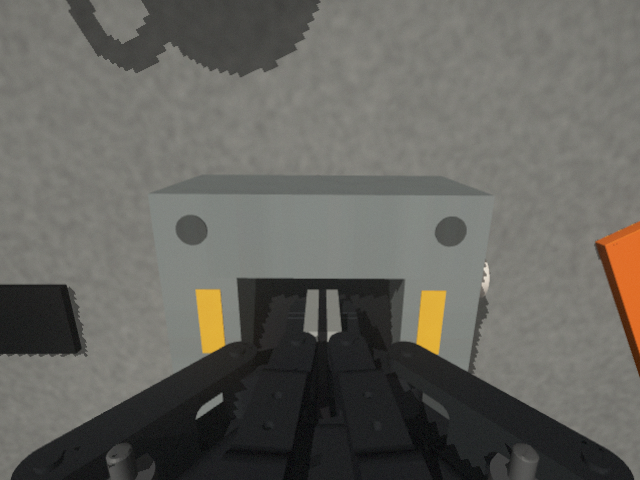

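Picture: the plate is tipped only about 27°, with its raised end at about (300,220) in the scene crop. That doesn't fit a 37 mm press, so I'll check where the fingertips really are.

Run:
```python
from h import *
p=robot.get_image('wrist')
for u,v in [(312,288),(312,293),(312,300),(312,320),(335,288),(335,293),(335,300),(323,292),(290,290),(290,300),(270,290),(355,300),(375,300),(312,280)]: print((u,v),p['img'][v,u],np.round(world(p,(u,v))*1000,1))
cv2.imwrite('pics/tip.png',cv2.resize(p['img'][270:350,240:410],None,fx=4,fy=4,interpolation=cv2.INTER_NEAREST)[...,::-1])
```

```text
(312, 288) [32 34 36] [[504.8 289.7  41.6]]
(312, 293) [126 126 119] [[507.  293.7  56.3]]
(312, 300) [125 126 119] [[507.4 294.1  63.9]]
(312, 320) [125 124 117] [[507.6 293.6  79. ]]
(335, 288) [32 32 34] [[514.6 285.1  40.9]]
(335, 293) [126 126 120] [[516.2 290.4  57.7]]
(335, 300) [125 126 119] [[515.9 290.1  63.3]]
(323, 292) [35 34 34] [[511.5 292.3  56.4]]
(290, 290) [33 31 33] [[494.9 293.   41.9]]
(290, 300) [45 45 41] [[493.5 289.4  44.5]]
(270, 290) [31 29 32] [[486.3 296.9  42.1]]
(355, 300) [41 41 39] [[521.3 277.   43.9]]
(375, 300) [41 39 38] [[529.9 273.   43.3]]
(312, 280) [29 31 28] [[506.2 293.   40.4]]
```

View pics/tip.png

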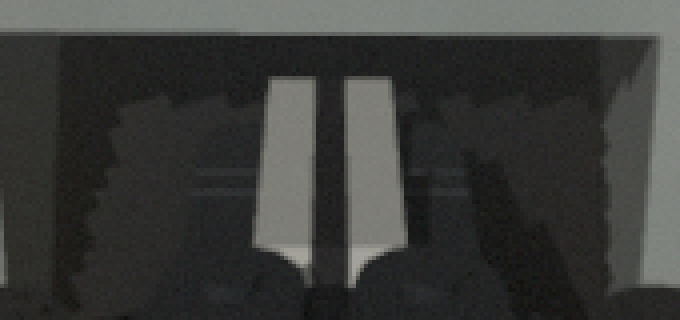

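Measured: the plate surface beside the fingers is at z≈44 mm (base x = 40), while the TCP reads 24 mm. The shut fingers therefore end about 20 mm short of the nominal TCP, and the real press depth was about 18 mm. I'll go deeper in steps.

>>> jog_arm(
  commands=[
    {"dx": 0, "dy": 0, "dz": 4, "rx": 0, "ry": 0, "rz": 0, "grip": 1},
    {"dx": 0, "dy": 0, "dz": 3, "rx": 0, "ry": 0, "rz": 0, "grip": 1},
    {"dx": 0, "dy": 0, "dz": 3, "rx": 0, "ry": 0, "rz": 0, "grip": 1},
    {"dx": 0, "dy": 0, "dz": 0, "rx": 0, "ry": 0, "rz": 0, "grip": 1},
  ],
)

```text
time: 8.98
eef_pos: [0.5065, 0.2826, 0.0136]
ee_rot: [-0.0, 0.836, 0.549, -0.0]
contact_force: [-0.8, 0.0, 1.1]
width: 0.0004
```

```bash
python3 pl.py 5
```

```text
wrist 12437 20905 c [49.   0.  82.5] n [-0.984 -0.006  0.176] tilt 79.8 x [36.2 56.5] y [-32.4  32.4] z [ 27.1 109.6]
top 349 478 c [ -5.  -10.9  71. ] n [0.681 0.018 0.732] tilt 43.0 x [-28.9  40.2] y [-32.4  27.8] z [28.3 93.9]
scene 239 386 c [21.3 -4.2 74.3] n [0.231 0.943 0.238] tilt 76.2 x [-31.3  58.7] y [-23.   16.9] z [ 18.7 109.3]
```

View pics/s5.png

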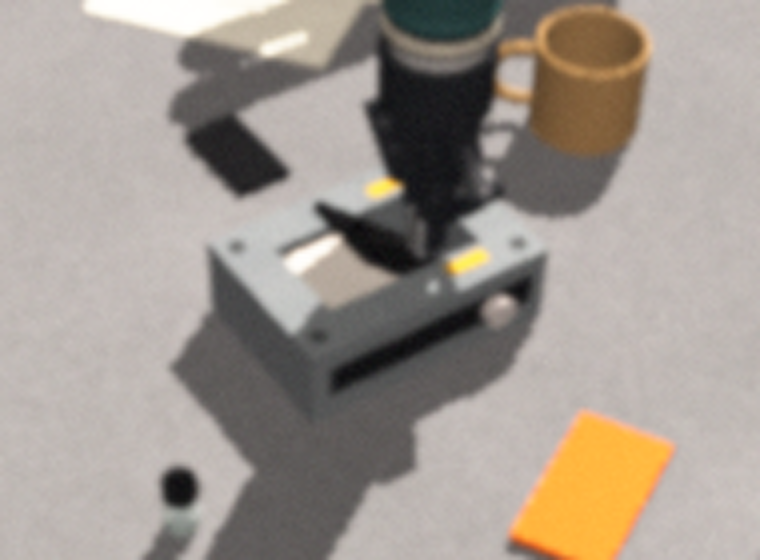

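Tilt is 43° with the raised edge at z≈94, which matches the settled pose. Withdrawing slowly.

>>> jog_arm(
  commands=[
    {"dx": 0, "dy": 0, "dz": 0, "rx": 0, "ry": 0, "rz": 0, "grip": 1},
    {"dx": 0, "dy": 0, "dz": -2, "rx": 0, "ry": 0, "rz": 0, "grip": 1},
    {"dx": 0, "dy": 0, "dz": -4, "rx": 0, "ry": 0, "rz": 0, "grip": 1},
    {"dx": 0, "dy": 0, "dz": -10, "rx": 0, "ry": 0, "rz": 0, "grip": 1},
    {"dx": 0, "dy": 0, "dz": -20, "rx": 0, "ry": 0, "rz": 0, "grip": 1},
    {"dx": 0, "dy": 0, "dz": -40, "rx": 0, "ry": 0, "rz": 0, "grip": 1},
    {"dx": 0, "dy": 0, "dz": -50, "rx": 0, "ry": 0, "rz": 0, "grip": 1},
    {"dx": 0, "dy": 0, "dz": -50, "rx": 0, "ry": 0, "rz": 0, "grip": 1},
    {"dx": 0, "dy": 0, "dz": -30, "rx": 0, "ry": 0, "rz": 0, "grip": 1},
  ],
)

```text
time: 10.25
eef_pos: [0.5077, 0.2832, 0.2249]
ee_rot: [0.0, 0.836, 0.549, 0.003]
contact_force: [0.3, -0.5, -0.3]
width: -0.0001
```

```bash
python3 pl.py 6
```

```text
wrist 6053 6101 c [ 9.5 -0.9 57.7] n [0.68  0.    0.733] tilt 42.9 x [-27.5  50.4] y [-32.2  30.4] z [19.6 92. ]
top 762 876 c [ 9.6 -2.9 57.8] n [0.679 0.    0.734] tilt 42.7 x [-28.7  56.8] y [-31.7  29.4] z [14.4 93.3]
scene 182 223 c [ 3.2  1.3 64. ] n [ 0.68  -0.007  0.733] tilt 42.8 x [-30.7  56.7] y [-31.8  30.7] z [14.4 95.9]
```

View pics/s6.png

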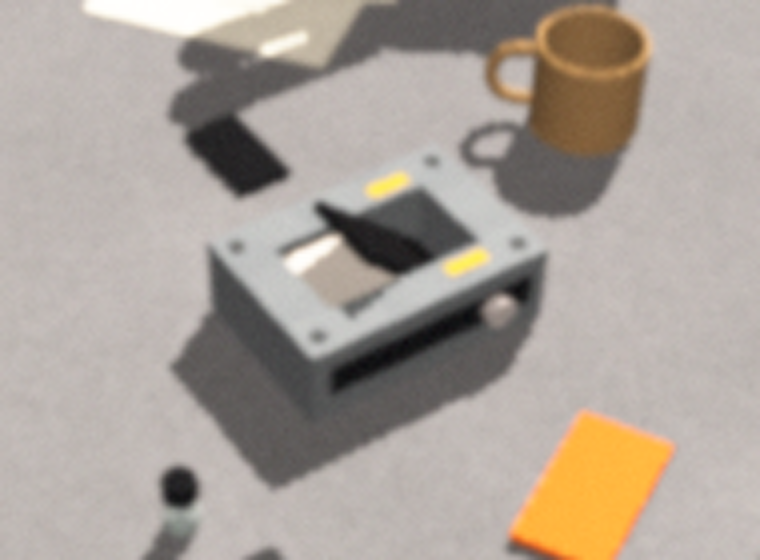

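View pics/w6.png

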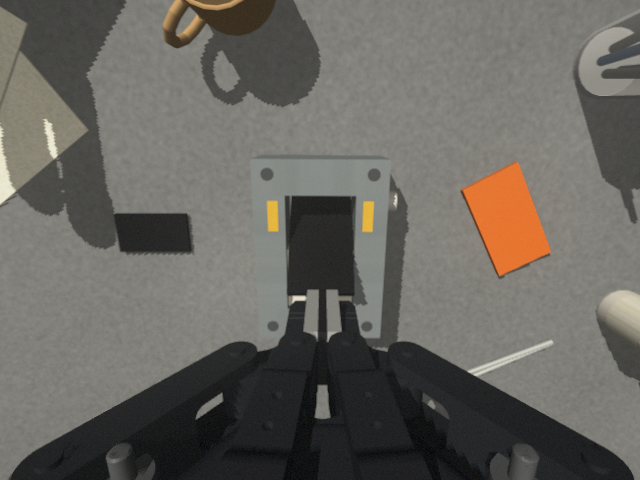

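Run:
```python
from h import *
p=robot.get_image('wrist'); o=robot.get_obs(); Rt=rot(o['ee_rot']); t=o['eef_pos']
vv,uu=np.mgrid[280:420,260:390]
W=world(p,np.c_[uu.ravel(),vv.ravel()]); T=((W-t)@Rt*1000).reshape(140,130,3)
for v in (286,288,290,292,296,304,315,330): print(v,[tuple(np.round(T[v-280,u-260]).astype(int)) for u in (296,306,312,318,322,326,332,338,348)])
print('Tool R',np.round(Rt,3))
```

```text
286 [(np.int64(-63), np.int64(-24), np.int64(133)), (np.int64(-62), np.int64(-14), np.int64(133)), (np.int64(-63), np.int64(-8), np.int64(133)), (np.int64(-63), np.int64(-3), np.int64(133)), (np.int64(-63), np.int64(1), np.int64(134)), (np.int64(-62), np.int64(5), np.int64(132)), (np.int64(-63), np.int64(11), np.int64(134)), (np.int64(-62), np.int64(16), np.int64(133)), (np.int64(-63), np.int64(26), np.int64(133))]
288 [(np.int64(-63), np.int64(-23), np.int64(131)), (np.int64(-64), np.int64(-14), np.int64(131)), (np.int64(-64), np.int64(-8), np.int64(131)), (np.int64(-64), np.int64(-3), np.int64(132)), (np.int64(-64), np.int64(1), np.int64(133)), (np.int64(-64), np.int64(5), np.int64(133)), (np.int64(-63), np.int64(11), np.int64(130)), (np.int64(-64), np.int64(16), np.int64(132)), (np.int64(-64), np.int64(26), np.int64(133))]
290 [(np.int64(-66), np.int64(-23), np.int64(132)), (np.int64(-66), np.int64(-14), np.int64(131)), (np.int64(11), np.int64(-4), np.int64(-32)), (np.int64(11), np.int64(-1), np.int64(-33)), (np.int64(11), np.int64(1), np.int64(-32)), (np.int64(11), np.int64(2), n
[... 1568 characters left out ...]
.int64(11), np.int64(0), np.int64(-54)), (np.int64(10), np.int64(2), np.int64(-53)), (np.int64(11), np.int64(4), np.int64(-54)), (np.int64(11), np.int64(6), np.int64(-55)), (np.int64(7), np.int64(11), np.int64(-47))]
330 [(np.int64(7), np.int64(-9), np.int64(-58)), (np.int64(11), np.int64(-5), np.int64(-65)), (np.int64(11), np.int64(-3), np.int64(-65)), (np.int64(11), np.int64(-1), np.int64(-64)), (np.int64(11), np.int64(0), np.int64(-65)), (np.int64(11), np.int64(2), np.int64(-64)), (np.int64(10), np.int64(4), np.int64(-64)), (np.int64(11), np.int64(6), np.int64(-64)), (np.int64(7), np.int64(10), np.int64(-58))]
Tool R [[ 0.398  0.918  0.001]
 [ 0.918 -0.398  0.001]
 [ 0.001  0.001 -1.   ]]
```

The plate stays up at 42.8°. The wrist view puts the shut fingertips about 27 mm behind the nominal TCP, so I'll steer the grasp by camera. Next I turn to the grasp orientation and half open.

>>> jog_arm(
  commands=[
    {"dx": 0, "dy": 0, "dz": 0, "rx": 0, "ry": 0, "rz": -0.157, "grip": 0.4},
    {"dx": 0, "dy": 0, "dz": 0, "rx": 0, "ry": 0, "rz": -0.157, "grip": 0.4},
    {"dx": 0, "dy": 0, "dz": 0, "rx": 0, "ry": 0, "rz": -0.157, "grip": 0.4},
    {"dx": 0, "dy": 0, "dz": 0, "rx": 0, "ry": 0, "rz": -0.157, "grip": 0.4},
    {"dx": 0, "dy": 0, "dz": 0, "rx": 0, "ry": 0, "rz": -0.157, "grip": 0.4},
    {"dx": 0, "dy": 0, "dz": 0, "rx": 0, "ry": 0, "rz": -0.157, "grip": 0.4},
    {"dx": 0, "dy": 0, "dz": 0, "rx": 0, "ry": 0, "rz": -0.157, "grip": 0.4},
    {"dx": 0, "dy": 0, "dz": 0, "rx": 0, "ry": 0, "rz": -0.157, "grip": 0.4},
    {"dx": 0, "dy": 0, "dz": 0, "rx": 0, "ry": 0, "rz": -0.157, "grip": 0.4},
    {"dx": 0, "dy": 0, "dz": 0, "rx": 0, "ry": 0, "rz": -0.157, "grip": 0.4},
    {"dx": 0, "dy": 0, "dz": 0, "rx": -0.165, "ry": 0, "rz": 0, "grip": 0.4},
    {"dx": 0, "dy": 0, "dz": 0, "rx": -0.165, "ry": 0, "rz": 0, "grip": 0.4},
    {"dx": 0, "dy": 0, "dz": 0, "rx": -0.165, "ry": 0, "rz": 0, "grip": 0.4},
    {"dx": 0, "dy": 0, "dz": 0, "rx": -0.165, "ry": 0, "rz": 0, "grip": 0.4},
    {"dx": 0, "dy": 0, "dz": 0, "rx": -0.165, "ry": 0, "rz": 0, "grip": 0.4},
    {"dx": 0, "dy": 0, "dz": 0, "rx": 0, "ry": 0, "rz": 0, "grip": 0.4},
  ],
)

```text
time: 12.45
eef_pos: [0.5036, 0.2807, 0.2129]
ee_rot: [0.077, 0.191, 0.897, 0.391]
contact_force: [-0.2, -0.5, 0.6]
width: 0.0258
```

```bash
cat > g.py <<'E'
from h import *
bx=np.array([np.cos(np.radians(66.3)),np.sin(np.radians(66.3)),0]); by=np.array([-bx[1],bx[0],0]); zz=np.array([0,0,1.]); o0=np.array([.4905,.2465,0])
t=np.radians(42.8); n=np.sin(t)*bx+np.cos(t)*zz; d=np.cos(t)*bx-np.sin(t)*zz
E=o0+bx*-.0313+by*-.0007+zz*.0905
o=robot.get_obs(); Rt=rot(o['ee_rot']); Rd=np.c_[by,n,d]
print('joints',np.round(o['joints'],2),'width',o['width'])
print('rotvec tool to target',np.round(R.from_matrix(Rt.T@Rd).as_rotvec(),3))
for k in (-10,20,47): print(k,'shift tool mm',np.round(Rt.T@(E+d*k/1000-o['eef_pos'])*1000,1))
E
python3 g.py
```

```text
joints [-0.03 -0.2   1.85  0.8   1.24 -1.35] width 0.02579976477864911
rotvec tool to target [-0.005 -0.008 -0.008]
-10 shift tool mm [  -3.8 -135.8   24. ]
20 shift tool mm [  -4.  -135.6   54. ]
47 shift tool mm [  -4.2 -135.5   81. ]
```

>>> jog_arm(
  commands=[
    {"dx": -1, "dy": -34, "dz": 6, "rx": 0, "ry": 0, "rz": 0, "grip": 0.4},
    {"dx": -1, "dy": -34, "dz": 6, "rx": 0, "ry": 0, "rz": 0, "grip": 0.4},
    {"dx": -1, "dy": -34, "dz": 6, "rx": 0, "ry": 0, "rz": 0, "grip": 0.4},
    {"dx": -1, "dy": -34, "dz": 6, "rx": 0, "ry": 0, "rz": 0, "grip": 0.4},
    {"dx": 0, "dy": 0, "dz": 0, "rx": 0, "ry": 0, "rz": 0, "grip": 0.4},
  ],
)

```text
time: 13.08
eef_pos: [0.4798, 0.2128, 0.1018]
ee_rot: [0.079, 0.188, 0.897, 0.392]
contact_force: [0.2, 0.4, 0.4]
width: 0.0254
```

```bash
python3 g.py
python3 - <<'E'
from h import *
p=robot.get_image('wrist'); save(p,'w7.png'); q=robot.get_image('scene'); cv2.imwrite('pics/s7.png',cv2.resize(q['img'][120:260,250:440],None,fx=4,fy=4,interpolation=cv2.INTER_CUBIC)[...,::-1])
E
```

```text
joints [-0.21 -0.15  2.05  0.88  1.21 -1.68] width 0.025386793263386536
rotvec tool to target [-0.002 -0.007 -0.001]
-10 shift tool mm [ 3.  -5.7  0.6]
20 shift tool mm [ 2.8 -5.6 30.6]
47 shift tool mm [ 2.6 -5.6 57.6]
```

View pics/w7.png

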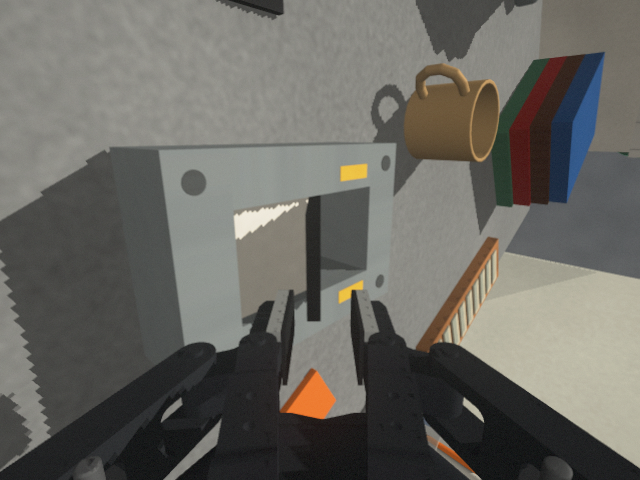

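View pics/s7.png

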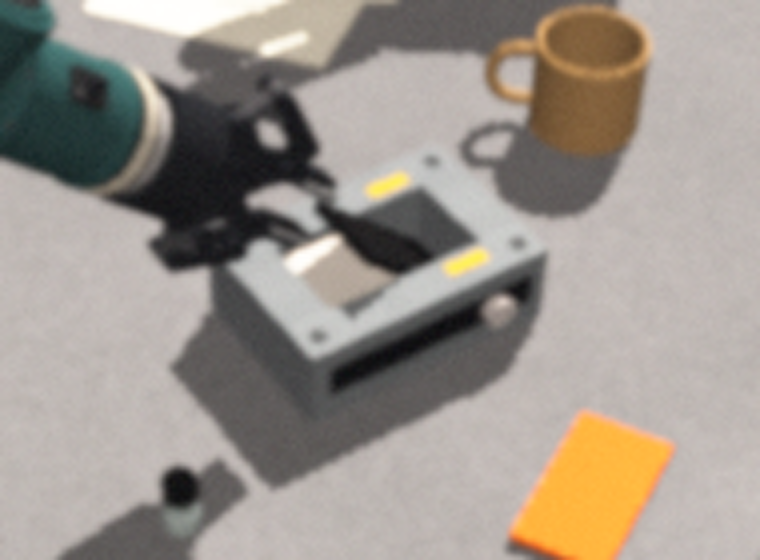

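Run:
```python
from h import *
p=robot.get_image('wrist'); o=robot.get_obs(); Rt=rot(o['ee_rot']); t=o['eef_pos']
vv,uu=np.mgrid[:480,:640]
T=((world(p,np.c_[uu.ravel(),vv.ravel()])-t)@Rt*1000).reshape(480,640,3)
for v in (200,230,260,290,310,318): print(v,[np.round(T[v,u]).astype(int).tolist() for u in (303,308,314,319,323)])
# finger points
m=(abs(T[...,1])<35)&(T[...,2]<-5)&(T[...,2]>-60)&(T[...,0]<15)&(T[...,0]>-15)
for s in (-1,1):
    f=T[m&(np.sign(T[...,1])==s)]; print(s,len(f),'zmax',np.percentile(f[:,2],[90,98,100]).round(),'y',np.percentile(f[:,1],[2,50,98]).round(),'x',np.percentile(f[:,0],[2,98]).round())
```

```text
200 [[38, -12, 39], [38, -9, 39], [38, -5, 40], [21, -3, 130], [21, 0, 127]]
230 [[26, -11, 13], [26, -8, 13], [25, -5, 18], [-6, -3, 130], [-5, 0, 127]]
260 [[9, -11, 13], [9, -8, 13], [8, -5, 15], [-29, -3, 114], [-28, 0, 113]]
290 [[-9, -11, 13], [-9, -9, 12], [-9, -5, 13], [-32, -3, 61], [-33, 0, 64]]
310 [[-22, -12, 13], [-21, -9, 12], [-22, -5, 13], [-47, -3, 60], [-49, 0, 64]]
318 [[-48, -14, 50], [-50, -11, 53], [-52, -6, 56], [-54, -3, 61], [-56, 0, 64]]
-1 1504 zmax [-33. -29. -25.] y [-26. -17. -13.] x [-9. 12.]
1 1500 zmax [-34. -29. -26.] y [12. 16. 26.] x [-9. 12.]
```

Wrist view: the plate's end shows at columns 306-321, between the pads at about 293 and 352, and roughly 40 mm beyond the tips. I'll centre and advance with about 20 mm overlap.

>>> jog_arm(
  commands=[
    {"dx": 2, "dy": -3, "dz": 0, "rx": 0, "ry": 0, "rz": 0, "grip": 0.4},
    {"dx": 2, "dy": -3, "dz": 0, "rx": 0, "ry": 0, "rz": 0, "grip": 0.4},
    {"dx": 0, "dy": 0, "dz": 10, "rx": 0, "ry": 0, "rz": 0, "grip": 0.4},
    {"dx": 0, "dy": 0, "dz": 10, "rx": 0, "ry": 0, "rz": 0, "grip": 0.4},
    {"dx": 0, "dy": 0, "dz": 10, "rx": 0, "ry": 0, "rz": 0, "grip": 0.4},
    {"dx": 0, "dy": 0, "dz": 10, "rx": 0, "ry": 0, "rz": 0, "grip": 0.4},
    {"dx": 0, "dy": 0, "dz": 10, "rx": 0, "ry": 0, "rz": 0, "grip": 0.4},
    {"dx": 0, "dy": 0, "dz": 0, "rx": 0, "ry": 0, "rz": 0, "grip": 0.4},
  ],
)

```text
time: 14.22
eef_pos: [0.4895, 0.2449, 0.0647]
ee_rot: [0.081, 0.186, 0.897, 0.393]
contact_force: [1.0, -0.7, 1.0]
width: 0.0254
```

```bash
python3 g.py
python3 - <<'E'
from h import *
p=robot.get_image('wrist'); save(p,'w8.png')
E
```

```text
joints [-0.12 -0.07  2.06  0.92  1.08 -1.72] width 0.025394686027267542
rotvec tool to target [ 0.001 -0.005  0.002]
-10 shift tool mm [ -0.7  -1.  -49.1]
20 shift tool mm [ -0.8  -1.1 -19.1]
47 shift tool mm [-1.  -1.1  7.9]
```

View pics/w8.png

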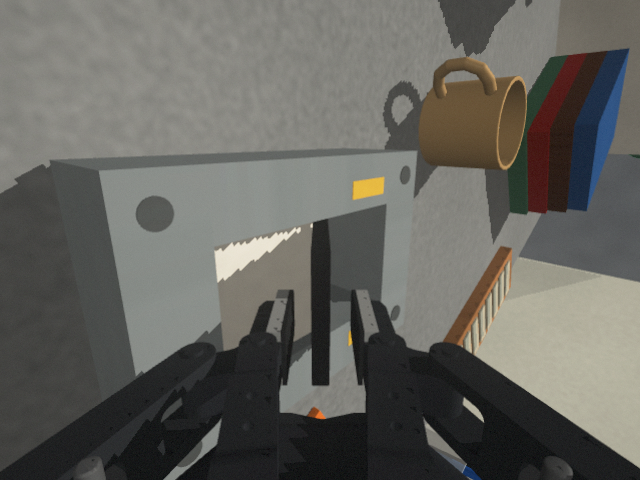

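Plate is centred between the pads (column 321). I'll advance 10 mm more and close.

>>> jog_arm(
  commands=[
    {"dx": 0, "dy": 0, "dz": 5, "rx": 0, "ry": 0, "rz": 0, "grip": 0.4},
    {"dx": 0, "dy": 0, "dz": 5, "rx": 0, "ry": 0, "rz": 0, "grip": 0.4},
    {"dx": 0, "dy": 0, "dz": 0, "rx": 0, "ry": 0, "rz": 0, "grip": 0.4},
    {"dx": 0, "dy": 0, "dz": 0, "rx": 0, "ry": 0, "rz": 0, "grip": 0.7},
    {"dx": 0, "dy": 0, "dz": 0, "rx": 0, "ry": 0, "rz": 0, "grip": 1},
    {"dx": 0, "dy": 0, "dz": 0, "rx": 0, "ry": 0, "rz": 0, "grip": 1},
    {"dx": 0, "dy": 0, "dz": 0, "rx": 0, "ry": 0, "rz": 0, "grip": 1},
    {"dx": 0, "dy": 0, "dz": 0, "rx": 0, "ry": 0, "rz": 0, "grip": 1},
  ],
)

```text
time: 15.28
eef_pos: [0.493, 0.251, 0.0587]
ee_rot: [0.082, 0.186, 0.897, 0.393]
contact_force: [-0.4, -1.0, -1.1]
width: 0.0066
```

```bash
python3 g.py
python3 - <<'E'
from h import *
p=robot.get_image('wrist'); save(p,'w9.png')
E
```

```text
joints [-0.11 -0.05  2.06  0.93  1.06 -1.72] width 0.006615051149356751
rotvec tool to target [ 0.001 -0.003  0.003]
-10 shift tool mm [ -0.1  -1.3 -58.3]
20 shift tool mm [ -0.1  -1.4 -28.3]
47 shift tool mm [-0.2 -1.4 -1.3]
```

View pics/w9.png

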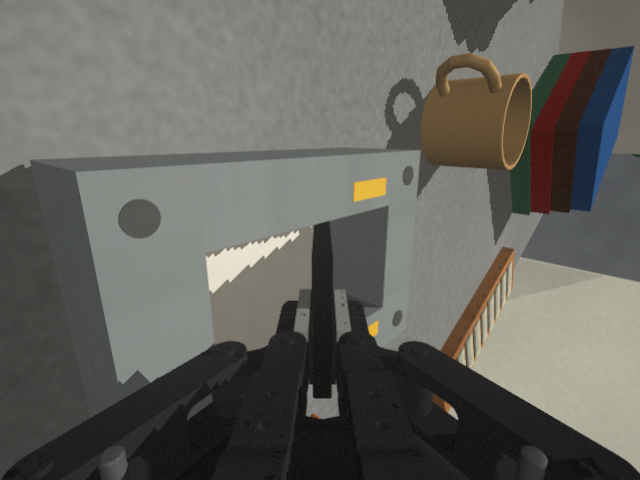

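Gripped. Lifting straight up.

>>> jog_arm(
  commands=[
    {"dx": 0, "dy": 3.7, "dz": -3.4, "rx": 0, "ry": 0, "rz": 0, "grip": 1},
    {"dx": 0, "dy": 3.7, "dz": -3.4, "rx": 0, "ry": 0, "rz": 0, "grip": 1},
    {"dx": 0, "dy": 7.3, "dz": -6.8, "rx": 0, "ry": 0, "rz": 0, "grip": 1},
    {"dx": 0, "dy": 7.3, "dz": -6.8, "rx": 0, "ry": 0, "rz": 0, "grip": 1},
    {"dx": 0, "dy": 14.7, "dz": -13.6, "rx": 0, "ry": 0, "rz": 0, "grip": 1},
    {"dx": 0, "dy": 14.7, "dz": -13.6, "rx": 0, "ry": 0, "rz": 0, "grip": 1},
    {"dx": 0, "dy": 14.7, "dz": -13.6, "rx": 0, "ry": 0, "rz": 0, "grip": 1},
    {"dx": 0, "dy": 14.7, "dz": -13.6, "rx": 0, "ry": 0, "rz": 0, "grip": 1},
    {"dx": 0, "dy": 7.3, "dz": -6.8, "rx": 0, "ry": 0, "rz": 0, "grip": 1},
    {"dx": 0, "dy": 0, "dz": 0, "rx": 0, "ry": 0, "rz": 0, "grip": 1},
  ],
)

```text
time: 16.58
eef_pos: [0.4934, 0.2508, 0.1799]
ee_rot: [0.082, 0.186, 0.897, 0.393]
contact_force: [0.2, -0.2, -1.1]
width: 0.0068
```

```bash
cat > q.py <<'E'
from h import *
import sys
# rest frame
yaw=np.radians(65.7); rx=np.array([np.cos(yaw),np.sin(yaw),0]); ry=np.array([-rx[1],rx[0],0]); zz=np.array([0,0,1.]); r0=np.array([.560,-.1705,0])
o=robot.get_obs(); Rt=rot(o['ee_rot']); tcp=o['eef_pos']
t=np.pi/4; n=np.sin(t)*rx+np.cos(t)*zz; d=np.cos(t)*rx-np.sin(t)*zz
Rd=np.c_[ry,n,d]
# plate centre in tool: E (end middle) at tool (ex,ey,ez), centre 58 mm further along +z
Eoff=np.array([0,-1.0,-48.0])*1e-3
if len(sys.argv)>1: Eoff=np.array([float(a) for a in sys.argv[1:4]])*1e-3
c=Eoff+[0,0,.058]
foot=r0+rx*.025+zz*.024
cgoal=foot-d*.058+n*.004
print('goal centre in rest', np.round([(cgoal-r0)@rx,(cgoal-r0)@ry,cgoal[2]],4))
print('joints',np.round(o['joints'],2),'w',round(o['width'],4),'F',np.round(o['contact_force'],1))
pc=tcp+Rt@c; print('plate centre now rest',np.round([(pc-r0)@rx,(pc-r0)@ry,pc[2]],4))
print('rotvec (tool)',np.round(R.from_matrix(Rt.T@Rd).as_rotvec(),3))
for nm,h,a in (('above',.05,.0),('seat',0,0)):
    tg=cgoal+n*h-d*.004*0 - Rd@c   # TCP once oriented Rd
    print(nm,'tcp',np.round(tg,4),'shift tool now',np.round(Rt.T@(tg-tcp)*1000,1),'shift in target axes',np.round(Rd.T@(tg-tcp)*1000,1))
E
python3 q.py
python3 - <<'E'
from h import *
p=robot.get_image('wrist'); save(p,'w10.png'); q=robot.get_image('scene'); cv2.imwrite('pics/s10.png',cv2.resize(q['img'][120:260,250:440],None,fx=4,fy=4,interpolation=cv2.INTER_CUBIC)[...,::-1])
o=robot.get_obs(); Rt=rot(o['ee_rot']); t=o['eef_pos']
for nm,pp in (('w',p),('s',q)):
    vv,uu=np.mgrid[:480,:640]
    T=((world(pp,np.c_[uu.ravel(),vv.ravel()])-t)@Rt*1000).reshape(480,640,3)
    m=(pp['depth']>0)&(abs(T[...,0])<60)&(abs(T[...,1])<14)&(T[...,2]<110)&(T[...,2]>-60)&(pp['img'].max(2)<80)
    f=T[m]; f2=f[(f[:,2]>-18)]
    print(nm,len(f2),'z',np.percentile(f2[:,2],[1,99]).round(1) if len(f2) else '')
    if len(f2)>50:
        cc=np.median(f2,0); print(cc.round(1),'x',np.percentile(f2[:,0],[1,99]).round(1),'y',np.percentile(f2[:,1],[2,50,98]).round(1))
E
```

```text
goal centre in rest [-0.0132 -0.      0.0678]
joints [-0.11 -0.21  1.93  0.83  1.25 -1.48] w 0.0068 F [ 0.2 -0.2 -1.1]
plate centre now rest [0.3632 0.2342 0.1724]
rotvec (tool) [ 0.04  -0.009  0.011]
above tcp [ 0.5665 -0.1561  0.111 ] shift tool now [-229.  -284.3 -205.8] shift in target axes [-234.1 -289.7 -192.2]
seat tcp [ 0.552  -0.1883  0.0756] shift tool now [-228.5 -334.3 -207.8] shift in target axes [-234.1 -339.7 -192.2]
w 476 z [-17.2  64.1]
[31.5  0.9 11.9] x [31.1 32. ] y [-2.5  0.9  4.7]
s 126 z [-17.8  63.7]
[-24.9   4.7  22.3] x [-32.8  17.6] y [-1.   4.7  5.3]
```

View pics/w10.png

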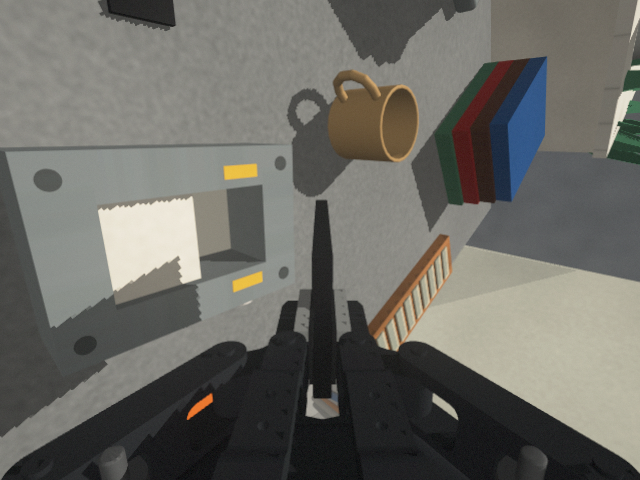

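View pics/s10.png

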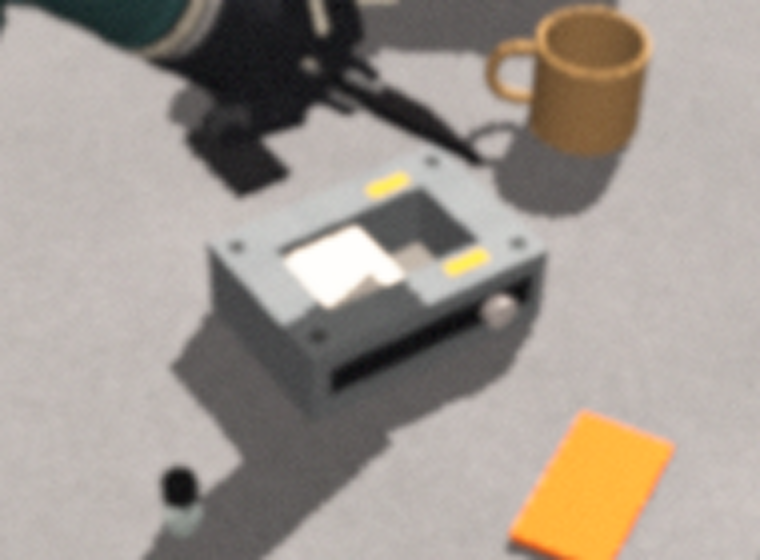

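Plate held square and clear of the base. Its measured centre in the tool frame is about (-0.5, 1, 7.5) mm. Now the transit.

```bash
sed -i "s/('above',.05,.0)/('above',.1,.0)/" q.py; python3 q.py -0.5 1 -50.5
```

```text
goal centre in rest [-0.0132 -0.      0.0678]
joints [-0.11 -0.21  1.93  0.83  1.25 -1.48] w 0.0065 F [-0.4 -0.1 -0.6]
plate centre now rest [0.3624 0.2345 0.1736]
rotvec (tool) [ 0.039 -0.011  0.009]
above tcp [ 0.5807 -0.1233  0.1431] shift tool now [-230.  -234.6 -202.6] shift in target axes [-234.4 -240.1 -190.8]
seat tcp [ 0.5516 -0.1878  0.0724] shift tool now [-229.  -334.5 -206.5] shift in target axes [-234.4 -340.1 -190.8]
```

>>> jog_arm(
  commands=[
    {"dx": 0, "dy": 0, "dz": 0, "rx": 0.039, "ry": -0.011, "rz": 0.009, "grip": 1},
    {"dx": -14.6, "dy": -15, "dz": -11.9, "rx": 0, "ry": 0, "rz": 0, "grip": 1},
    {"dx": -14.6, "dy": -15, "dz": -11.9, "rx": 0, "ry": 0, "rz": 0, "grip": 1},
    {"dx": -14.6, "dy": -15, "dz": -11.9, "rx": 0, "ry": 0, "rz": 0, "grip": 1},
    {"dx": -14.6, "dy": -15, "dz": -11.9, "rx": 0, "ry": 0, "rz": 0, "grip": 1},
    {"dx": -14.6, "dy": -15, "dz": -11.9, "rx": 0, "ry": 0, "rz": 0, "grip": 1},
    {"dx": -14.6, "dy": -15, "dz": -11.9, "rx": 0, "ry": 0, "rz": 0, "grip": 1},
    {"dx": -14.6, "dy": -15, "dz": -11.9, "rx": 0, "ry": 0, "rz": 0, "grip": 1},
    {"dx": -14.6, "dy": -15, "dz": -11.9, "rx": 0, "ry": 0, "rz": 0, "grip": 1},
    {"dx": -14.6, "dy": -15, "dz": -11.9, "rx": 0, "ry": 0, "rz": 0, "grip": 1},
    {"dx": -14.6, "dy": -15, "dz": -11.9, "rx": 0, "ry": 0, "rz": 0, "grip": 1},
    {"dx": -14.6, "dy": -15, "dz": -11.9, "rx": 0, "ry": 0, "rz": 0, "grip": 1},
    {"dx": -14.6, "dy": -15, "dz": -11.9, "rx": 0, "ry": 0, "rz": 0, "grip": 1},
    {"dx": -14.6, "dy": -15, "dz": -11.9, "rx": 0, "ry": 0, "rz": 0, "grip": 1},
    {"dx": -14.6, "dy": -15, "dz": -11.9, "rx": 0, "ry": 0, "rz": 0, "grip": 1},
    {"dx": -14.6, "dy": -15, "dz": -11.9, "rx": 0, "ry": 0, "rz": 0, "grip": 1},
    {"dx": -14.6, "dy": -15, "dz": -11.9, "rx": 0, "ry": 0, "rz": 0, "grip": 1},
    {"dx": 0, "dy": 0, "dz": 0, "rx": 0, "ry": 0, "rz": 0, "grip": 1},
  ],
)

```text
time: 18.92
eef_pos: [0.5812, -0.1249, 0.1433]
ee_rot: [0.081, 0.195, 0.903, 0.374]
contact_force: [0.3, -0.0, -0.5]
width: 0.0062
```

```bash
python3 q.py -0.5 1 -50.5
cat > v.py <<'E'
from h import *
import sys
t=sys.argv[1]
p=robot.get_image('wrist'); save(p,'w'+t+'.png'); q=robot.get_image('scene'); cv2.imwrite(f'pics/s{t}.png',cv2.resize(q['img'][230:370,180:370],None,fx=4,fy=4,interpolation=cv2.INTER_CUBIC)[...,::-1])
yaw=np.radians(65.7); rx=np.array([np.cos(yaw),np.sin(yaw),0]); ry=np.array([-rx[1],rx[0],0]); r0=np.array([.560,-.1705,0])
for nm,pp in (('w',p),('s',q),('t',robot.get_image('top'))):
    vv,uu=np.mgrid[:480,:640]
    W=world(pp,np.c_[uu.ravel(),vv.ravel()]).reshape(480,640,3)-r0
    B=np.stack([W@rx,W@ry,W[...,2]],-1)*1000
    H=cv2.cvtColor(pp['img'],cv2.COLOR_RGB2HSV)
    blue=(H[...,0]>100)&(H[...,0]<130)&(H[...,1]>120)&(pp['img'].max(2)>50)&(abs(B[...,0])<90)&(abs(B[...,1])<80)&(B[...,2]>10)&(B[...,2]<90)
    f=B[blue]
    if len(f)>30: print(nm,'blue',len(f),[np.percentile(f[:,i],[1,99]).round(1).tolist() for i in range(3)])
    m=(pp['depth']>0)&(abs(B[...,0])<110)&(abs(B[...,1])<45)&(B[...,2]>22)&(B[...,2]<170)&(pp['img'].max(2)<70)&(H[...,1]<110)
    f=B[m]
    if len(f)<50: print(nm,len(f)); continue
    s=np.ones(len(f),bool)
    for _ in range(10):
        cc=f[s].mean(0); n=np.linalg.svd(f[s]-cc,full_matrices=False)[2][2]; n*=np.sign(n[2]); e=abs((f-cc)@n); s=e<max(2.,np.median(e)*1.3)
    f=f[s]; print(nm,len(f),'c',cc.round(1),'n',n.round(3),'tilt',np.degrees(np.arccos(n[2])).round(1),[np.percentile(f[:,i],[1,99]).round(1).tolist() for i in range(3)])
E
python3 v.py 11
```

```text
goal centre in rest [-0.0132 -0.      0.0678]
joints [-0.73  0.27  1.5   0.74  1.64 -1.92] w 0.0062 F [ 0.3 -0.  -0.5]
plate centre now rest [ 0.0563 -0.0011  0.1387]
rotvec (tool) [ 0.001  0.002 -0.001]
above tcp [ 0.5807 -0.1233  0.1431] shift tool now [1.  0.7 0.9] shift in target axes [1.  0.7 0.9]
seat tcp [ 0.5516 -0.1878  0.0724] shift tool now [  1.  -99.3   0.9] shift in target axes [  1.  -99.3   0.9]
w blue 11951 [[-48.2, 46.7], [-47.1, 50.6], [10.2, 75.4]]
w 1269 c [ 30.5   6.  102.6] n [ 0.375 -0.852  0.365] tilt 68.6 [[-24.2, 93.0], [-37.4, 32.2], [24.5, 169.1]]
s blue 928 [[-61.7, 59.2], [-50.0, 45.8], [10.1, 75.7]]
s 481 c [ 67.2  -4.1 132.5] n [ 0.712 -0.006  0.703] tilt 45.4 [[31.4, 97.8], [-31.9, 31.3], [100.5, 168.8]]
t blue 434 [[-59.0, 57.6], [-22.5, 50.9], [10.2, 75.1]]
t 829 c [ 67.5   2.  132.9] n [0.705 0.001 0.709] tilt 44.8 [[30.9, 101.8], [-30.0, 33.0], [97.8, 169.2]]
```

View pics/w11.png

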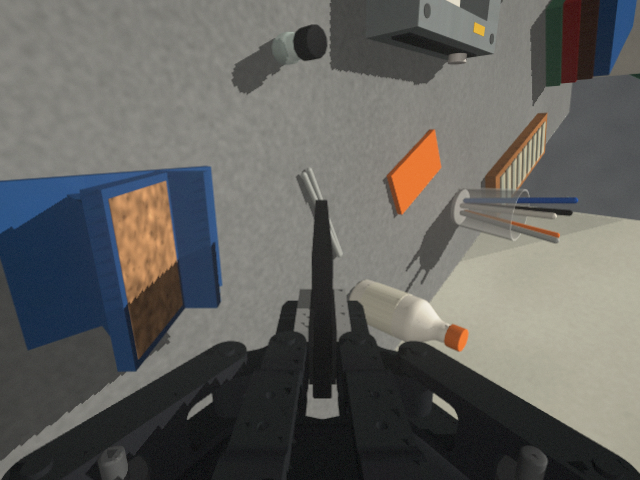

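View pics/s11.png

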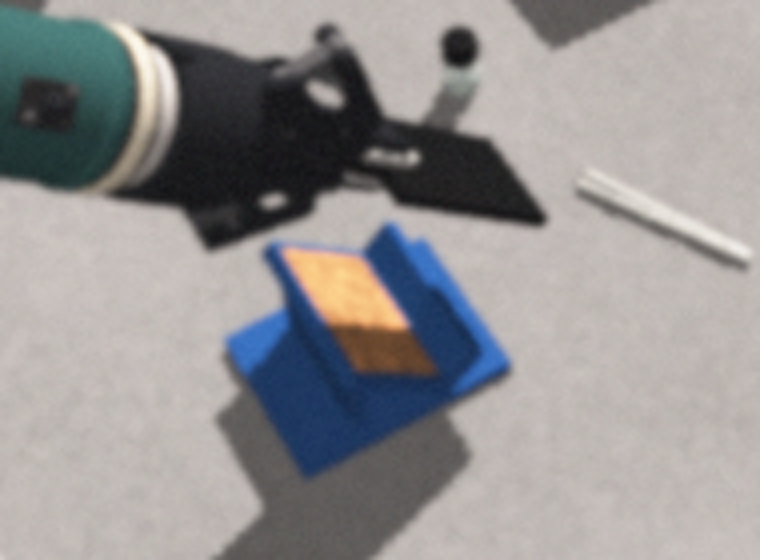

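Plate is square above the rest at 45° (measured 44.8-45.4°). Descending along the face normal, holding 4 mm short of the ledge.

>>> jog_arm(
  commands=[
    {"dx": 0.5, "dy": -10, "dz": -3, "rx": 0, "ry": 0, "rz": 0, "grip": 1},
    {"dx": 0.5, "dy": -20, "dz": 0, "rx": 0, "ry": 0, "rz": 0, "grip": 1},
    {"dx": 0, "dy": -20, "dz": 0, "rx": 0, "ry": 0, "rz": 0, "grip": 1},
    {"dx": 0, "dy": -20, "dz": 0, "rx": 0, "ry": 0, "rz": 0, "grip": 1},
    {"dx": 0, "dy": -14, "dz": 0, "rx": 0, "ry": 0, "rz": 0, "grip": 1},
    {"dx": 0, "dy": -8, "dz": 0, "rx": 0, "ry": 0, "rz": 0, "grip": 1},
    {"dx": 0, "dy": 0, "dz": 0, "rx": 0, "ry": 0, "rz": 0, "grip": 1},
  ],
)

```text
time: 19.95
eef_pos: [0.5538, -0.1794, 0.0848]
ee_rot: [0.082, 0.192, 0.901, 0.381]
contact_force: [3.9, 10.0, 9.0]
width: 0.0068
```

```bash
python3 q.py -0.5 1 -50.5;python3 v.py 12
```

```text
goal centre in rest [-0.0132 -0.      0.0678]
joints [-0.83  0.36  1.51  0.72  1.64 -2.07] w 0.0068 F [ 3.9 10.   9. ]
plate centre now rest [-0.0045  0.0015  0.0803]
rotvec (tool) [ 0.016 -0.001  0.004]
above tcp [ 0.5807 -0.1233  0.1431] shift tool now [-1.8 85.1  4. ] shift in target axes [-1.5 85.2  2.7]
seat tcp [ 0.5516 -0.1878  0.0724] shift tool now [ -1.4 -14.9   2.4] shift in target axes [ -1.5 -14.8   2.7]
w blue 12290 [[-33.5, 39.0], [-37.5, 50.7], [11.2, 74.8]]
w 19473 c [-80.5  16.  143.5] n [-0.095 -0.986  0.137] tilt 82.1 [[-109.4, -30.3], [8.1, 22.0], [103.2, 169.5]]
s blue 592 [[-61.6, 59.1], [-50.0, 43.9], [10.1, 75.4]]
s 687 c [ 1.9 -2.  83.5] n [ 0.636 -0.002  0.772] tilt 39.5 [[-93.3, 43.4], [-29.0, 31.8], [48.5, 160.9]]
t blue 325 [[-61.4, 60.8], [-46.5, 50.9], [10.1, 74.2]]
t 868 c [ 3.   2.2 82.1] n [0.635 0.002 0.772] tilt 39.4 [[-79.9, 45.6], [-29.6, 32.6], [46.9, 148.0]]
```

View pics/w12.png

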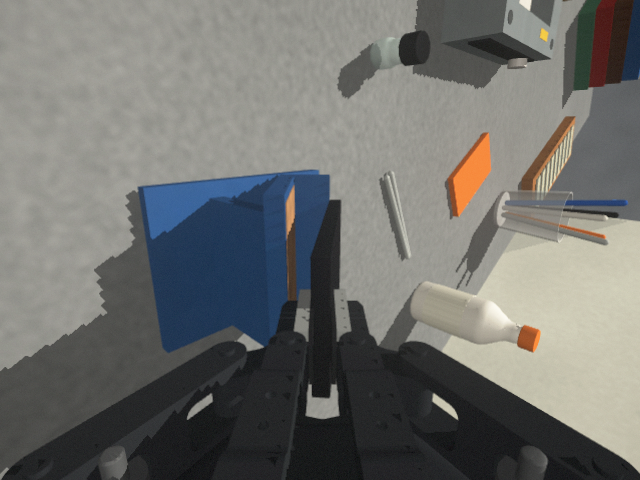

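View pics/s12.png

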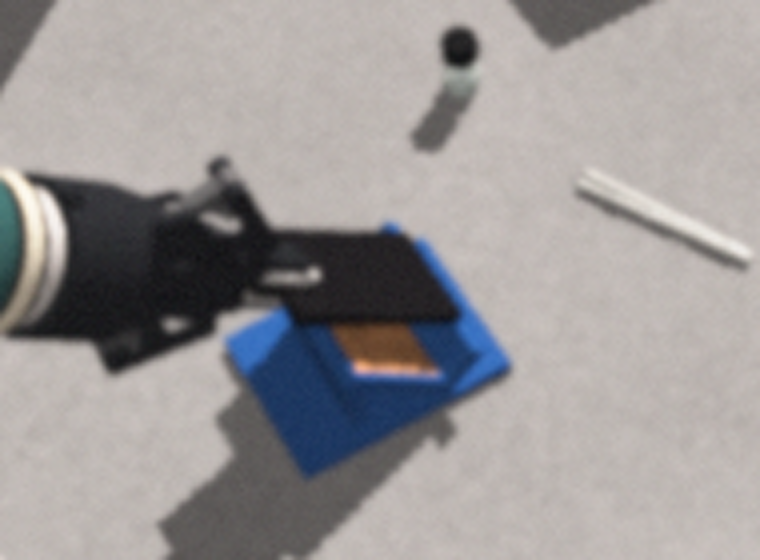

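Lower end caught on the ledge's rim: 14 N along the face normal, and the plate turned in the grip to 39°. I'll back off, move up the slope, and re-measure.

>>> jog_arm(
  commands=[
    {"dx": 0, "dy": 5, "dz": 0, "rx": 0, "ry": 0, "rz": 0, "grip": 1},
    {"dx": 0, "dy": 12, "dz": 0, "rx": 0, "ry": 0, "rz": 0, "grip": 1},
    {"dx": 0, "dy": 13, "dz": -4, "rx": 0, "ry": 0, "rz": 0, "grip": 1},
    {"dx": 0, "dy": 5, "dz": -4, "rx": 0, "ry": 0, "rz": 0, "grip": 1},
    {"dx": 0, "dy": 0, "dz": 0, "rx": 0, "ry": 0, "rz": 0, "grip": 1},
  ],
)

```text
time: 20.72
eef_pos: [0.5603, -0.1668, 0.1119]
ee_rot: [0.082, 0.194, 0.903, 0.374]
contact_force: [-0.0, 0.8, -0.9]
width: 0.0069
```

```bash
python3 q.py -0.5 1 -50.5;python3 v.py 13
```

```text
goal centre in rest [-0.0132 -0.      0.0678]
joints [-0.8   0.32  1.5   0.72  1.65 -2.01] w 0.0069 F [-0.   0.8 -0.9]
plate centre now rest [0.0095 0.0007 0.1073]
rotvec (tool) [-0.001  0.002  0.002]
above tcp [ 0.5807 -0.1233  0.1431] shift tool now [-0.8 56.1 11.8] shift in target axes [-0.8 56.1 11.8]
seat tcp [ 0.5516 -0.1878  0.0724] shift tool now [ -0.7 -43.9  11.9] shift in target axes [ -0.8 -43.9  11.8]
w blue 12540 [[-33.6, 40.9], [-45.3, 50.6], [11.4, 75.3]]
w 12397 c [-75.2  12.3 150.9] n [-0.035 -0.99   0.139] tilt 82.0 [[-109.6, -12.5], [-0.7, 18.6], [70.3, 169.5]]
s blue 770 [[-62.9, 56.2], [-50.1, 39.6], [10.1, 77.7]]
s 590 c [ 15.9  -3.5 104.8] n [ 0.703 -0.003  0.711] tilt 44.7 [[-28.4, 51.5], [-30.2, 30.2], [68.3, 147.3]]
t blue 331 [[-58.0, 60.4], [-44.7, 51.0], [10.1, 75.2]]
t 823 c [ 15.7   1.3 104.6] n [ 0.7   -0.003  0.715] tilt 44.4 [[-25.7, 54.2], [-29.6, 32.2], [66.1, 145.0]]
```

View pics/w13.png

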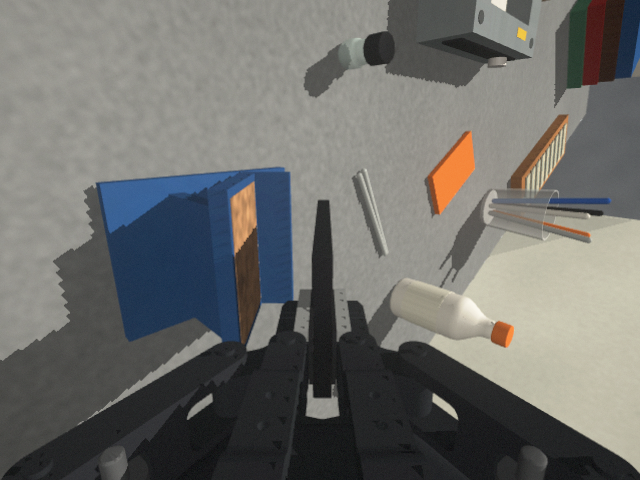

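The grip is compliant: the plate is back at 44.6° and now 12 mm clear of the ledge. Lowering again.

>>> jog_arm(
  commands=[
    {"dx": -0.5, "dy": -15, "dz": 0, "rx": 0, "ry": 0, "rz": 0, "grip": 1},
    {"dx": 0, "dy": -12, "dz": 0, "rx": 0, "ry": 0, "rz": 0, "grip": 1},
    {"dx": 0, "dy": -8, "dz": 0, "rx": 0, "ry": 0, "rz": 0, "grip": 1},
    {"dx": 0, "dy": -4, "dz": 0, "rx": 0, "ry": 0, "rz": 0, "grip": 1},
    {"dx": 0, "dy": 0, "dz": 0, "rx": 0, "ry": 0, "rz": 0, "grip": 1},
  ],
)

```text
time: 21.5
eef_pos: [0.5491, -0.1916, 0.0835]
ee_rot: [0.081, 0.194, 0.903, 0.375]
contact_force: [0.2, 1.3, -1.5]
width: 0.0066
```

```bash
python3 q.py -0.5 1 -50.5;python3 v.py 14
```

```text
goal centre in rest [-0.0132 -0.      0.0678]
joints [-0.84  0.36  1.5   0.71  1.64 -2.07] w 0.0066 F [ 0.2  1.3 -1.5]
plate centre now rest [-0.0177  0.0008  0.0789]
rotvec (tool) [0.001 0.001 0.   ]
above tcp [ 0.5807 -0.1233  0.1431] shift tool now [-0.8 95.3 11.1] shift in target axes [-0.8 95.4 11. ]
seat tcp [ 0.5516 -0.1878  0.0724] shift tool now [-0.8 -4.7 11. ] shift in target axes [-0.8 -4.6 11. ]
w blue 10574 [[-33.5, 40.2], [-37.4, 50.7], [10.9, 74.7]]
w 17290 c [-86.   14.3 145.7] n [-0.084 -0.993  0.084] tilt 85.2 [[-109.7, -43.8], [7.6, 19.2], [103.6, 169.6]]
s blue 731 [[-60.7, 58.1], [-50.2, 45.1], [10.1, 76.1]]
s 638 c [-10.4  -3.   76.3] n [ 0.7   -0.002  0.715] tilt 44.4 [[-55.7, 26.0], [-30.5, 30.9], [39.8, 120.0]]
t blue 537 [[-60.7, 60.4], [-45.6, 50.7], [10.2, 74.6]]
t 824 c [-10.6   1.9  76.7] n [0.699 0.002 0.715] tilt 44.3 [[-53.9, 28.9], [-30.2, 32.0], [37.4, 118.8]]
```

View pics/w14.png

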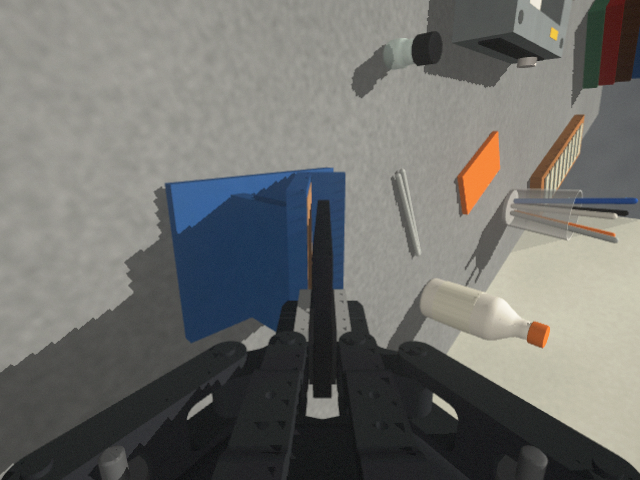

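View pics/s14.png

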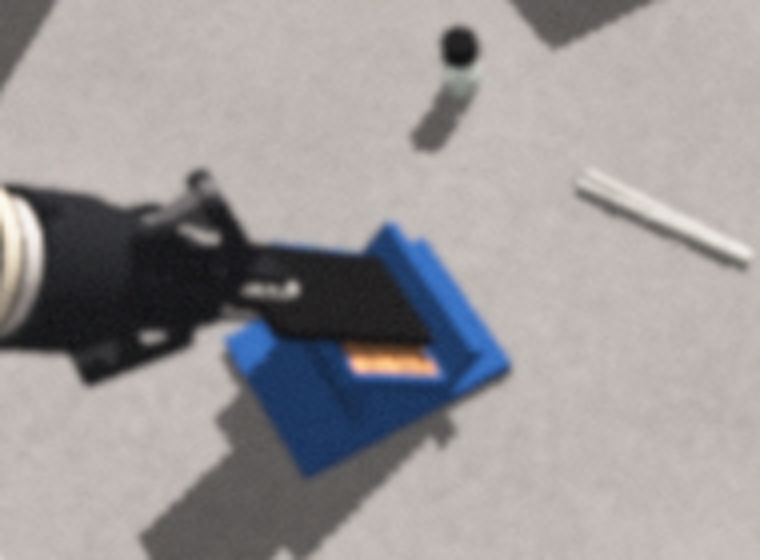

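>>> jog_arm(
  commands=[
    {"dx": -0.5, "dy": -1.5, "dz": 2, "rx": 0, "ry": 0, "rz": 0, "grip": 1},
    {"dx": 0, "dy": -1.5, "dz": 2, "rx": 0, "ry": 0, "rz": 0, "grip": 1},
    {"dx": 0, "dy": 0, "dz": 2, "rx": 0, "ry": 0, "rz": 0, "grip": 1},
    {"dx": 0, "dy": 0, "dz": 0, "rx": 0, "ry": 0, "rz": 0, "grip": 1},
  ],
)

```text
time: 22.15
eef_pos: [0.5506, -0.1895, 0.0773]
ee_rot: [0.081, 0.194, 0.903, 0.374]
contact_force: [-0.7, -0.3, -1.4]
width: 0.0063
```

>>> jog_arm(
  commands=[
    {"dx": 0, "dy": -1, "dz": 1, "rx": 0, "ry": 0, "rz": 0, "grip": 1},
    {"dx": 0, "dy": 0, "dz": 1, "rx": 0, "ry": 0, "rz": 0, "grip": 1},
    {"dx": 0, "dy": 0, "dz": 0, "rx": 0, "ry": 0, "rz": 0, "grip": 1},
  ],
)

```text
time: 22.52
eef_pos: [0.551, -0.1899, 0.0768]
ee_rot: [0.082, 0.194, 0.903, 0.374]
contact_force: [-2.9, -3.4, 5.4]
width: 0.0067
```

```bash
python3 q.py -0.5 1 -50.5;python3 v.py 15
```

```text
goal centre in rest [-0.0132 -0.      0.0678]
joints [-0.84  0.37  1.51  0.71  1.63 -2.08] w 0.0067 F [-2.9 -3.4  5.4]
plate centre now rest [-0.0153 -0.0003  0.0722]
rotvec (tool) [0.    0.002 0.002]
above tcp [ 0.5807 -0.1233  0.1431] shift tool now [ 0.1 98.5  4.6] shift in target axes [ 0.3 98.5  4.6]
seat tcp [ 0.5516 -0.1878  0.0724] shift tool now [ 0.3 -1.5  4.6] shift in target axes [ 0.3 -1.5  4.6]
w blue 11220 [[-33.5, 40.2], [-36.9, 50.7], [10.8, 74.6]]
w 18029 c [-83.8  14.6 142.2] n [-0.118 -0.987  0.108] tilt 83.8 [[-109.6, -42.6], [6.8, 20.2], [97.5, 169.6]]
s blue 730 [[-63.3, 58.5], [-50.3, 45.2], [10.1, 75.2]]
s 636 c [-9.5 -3.9 70.7] n [ 0.698 -0.001  0.716] tilt 44.3 [[-68.3, 28.7], [-31.1, 29.1], [33.2, 129.1]]
t blue 518 [[-56.1, 59.7], [-45.7, 51.2], [10.2, 73.5]]
t 820 c [-8.7  0.8 69.6] n [ 0.695 -0.007  0.719] tilt 44.0 [[-52.0, 31.5], [-30.3, 30.7], [31.1, 111.8]]
```

View pics/w15.png

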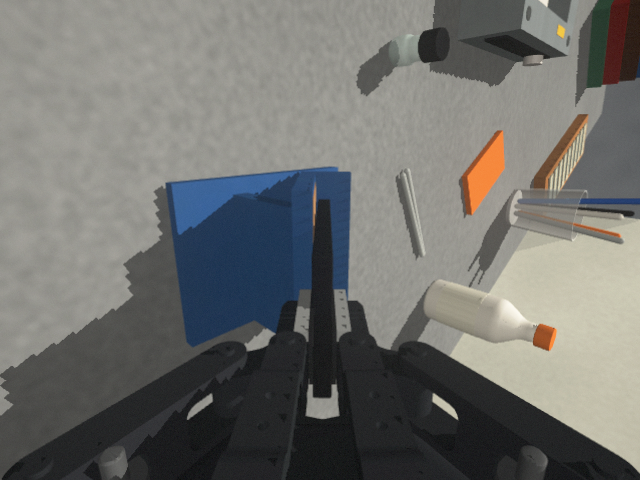

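View pics/s15.png

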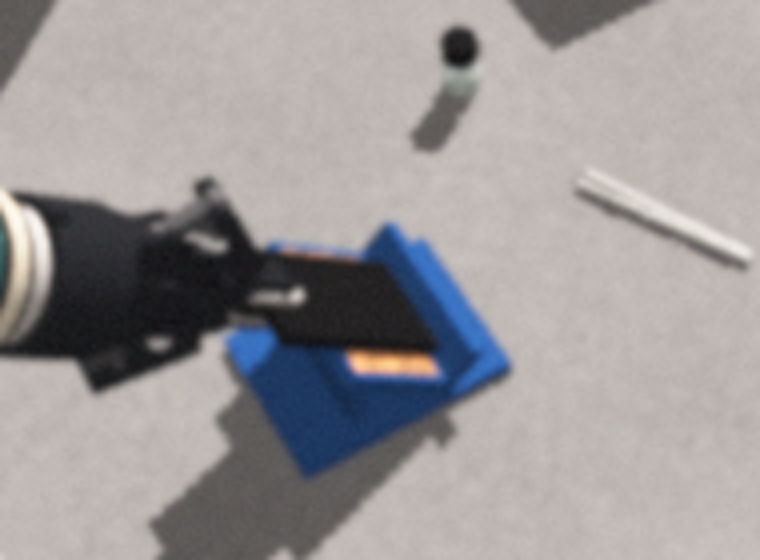

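The force is about 6 N up the slope, so the bottom end now stands on the ledge. Next, closing the last gap to the face.

>>> jog_arm(
  commands=[
    {"dx": 0, "dy": -1, "dz": 0, "rx": 0, "ry": 0, "rz": 0, "grip": 1},
    {"dx": 0, "dy": -1, "dz": -0.5, "rx": 0, "ry": 0, "rz": 0, "grip": 1},
    {"dx": 0, "dy": 0, "dz": 0, "rx": 0, "ry": 0, "rz": 0, "grip": 1},
  ],
)

```text
time: 23.05
eef_pos: [0.5507, -0.1907, 0.0758]
ee_rot: [0.082, 0.194, 0.903, 0.375]
contact_force: [-1.0, -1.5, 6.2]
width: 0.0066
```

```bash
python3 q.py -0.5 1 -50.5
```

```text
goal centre in rest [-0.0132 -0.      0.0678]
joints [-0.84  0.37  1.51  0.71  1.63 -2.08] w 0.0066 F [-1.  -1.5  6.2]
plate centre now rest [-0.0163 -0.0003  0.0713]
rotvec (tool) [0.002 0.002 0.002]
above tcp [ 0.5807 -0.1233  0.1431] shift tool now [ 0.1 99.8  4.8] shift in target axes [ 0.3 99.8  4.6]
seat tcp [ 0.5516 -0.1878  0.0724] shift tool now [ 0.3 -0.2  4.6] shift in target axes [ 0.3 -0.2  4.6]
```

Both contacts present: about 3 N on the face and 5.6 N on the ledge. Opening gently.

>>> jog_arm(
  commands=[
    {"dx": 0, "dy": 0, "dz": 0, "rx": 0, "ry": 0, "rz": 0, "grip": 0.8},
    {"dx": 0, "dy": 0, "dz": 0, "rx": 0, "ry": 0, "rz": 0, "grip": 0.7},
    {"dx": 0, "dy": 0, "dz": 0, "rx": 0, "ry": 0, "rz": 0, "grip": 0.6},
    {"dx": 0, "dy": 0, "dz": 0, "rx": 0, "ry": 0, "rz": 0, "grip": 0.5},
    {"dx": 0, "dy": 0, "dz": 0, "rx": 0, "ry": 0, "rz": 0, "grip": 0.4},
    {"dx": 0, "dy": 0, "dz": 0, "rx": 0, "ry": 0, "rz": 0, "grip": 0.4},
  ],
)

```text
time: 23.8
eef_pos: [0.5501, -0.1906, 0.0741]
ee_rot: [0.081, 0.194, 0.903, 0.374]
contact_force: [-0.4, 0.1, 0.1]
width: 0.0257
```

```bash
python3 v.py 16
```

```text
w blue 12092 [[-33.9, 40.2], [-45.9, 50.7], [10.9, 74.7]]
w 22517 c [-84.8  13.9 142. ] n [-0.079 -0.993  0.088] tilt 84.9 [[-109.6, -37.9], [6.3, 20.8], [89.6, 169.5]]
s blue 751 [[-63.8, 59.9], [-50.3, 45.8], [10.1, 81.6]]
s 704 c [-54.3  -7.4 114.1] n [-0.054  0.997  0.047] tilt 87.3 [[-109.4, 25.5], [-17.6, 7.7], [35.5, 169.2]]
t blue 531 [[-58.3, 60.5], [-46.1, 50.5], [10.2, 74.4]]
t 819 c [-8.   1.2 67.4] n [0.697 0.002 0.717] tilt 44.2 [[-52.1, 30.8], [-30.7, 30.7], [29.0, 110.5]]
```

View pics/w16.png

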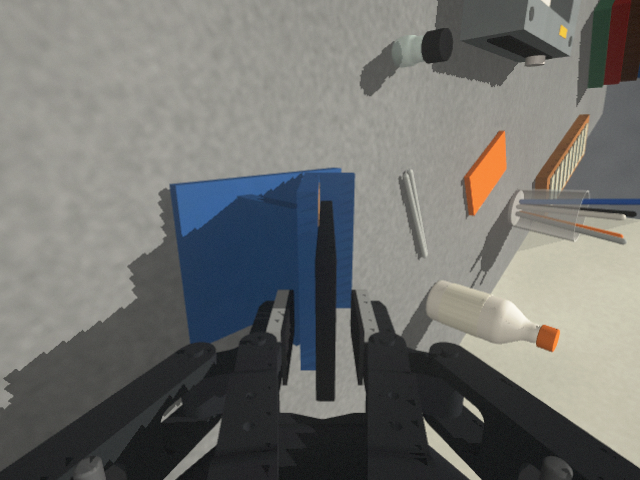

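View pics/s16.png

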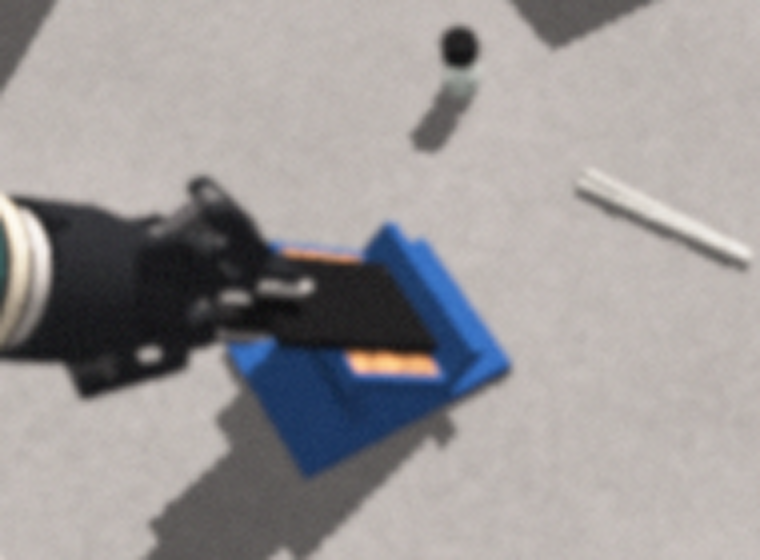

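The plate leans on its own, with both fingers clear of it (plate at column 325, pads at 293 and 357). Withdrawing straight back.

>>> jog_arm(
  commands=[
    {"dx": 0, "dy": 0, "dz": -5, "rx": 0, "ry": 0, "rz": 0, "grip": 0.4},
    {"dx": 0, "dy": 0, "dz": -10, "rx": 0, "ry": 0, "rz": 0, "grip": 0.4},
    {"dx": 0, "dy": 0, "dz": -15, "rx": 0, "ry": 0, "rz": 0, "grip": 0.4},
    {"dx": 0, "dy": 0, "dz": -20, "rx": 0, "ry": 0, "rz": 0, "grip": 0.4},
    {"dx": 0, "dy": 0, "dz": -20, "rx": 0, "ry": 0, "rz": 0, "grip": 0.4},
    {"dx": 0, "dy": 0, "dz": -20, "rx": 0, "ry": 0, "rz": 0, "grip": 0.4},
    {"dx": 0, "dy": 0, "dz": -20, "rx": 0, "ry": 0, "rz": 0, "grip": 0.4},
    {"dx": 0, "dy": 0, "dz": 0, "rx": 0, "ry": 0, "rz": 0, "grip": 0.4},
    {"dx": 0, "dy": 0, "dz": 0, "rx": 0, "ry": 0, "rz": 0, "grip": 0.4},
  ],
)

```text
time: 25.08
eef_pos: [0.5179, -0.2613, 0.1515]
ee_rot: [0.081, 0.194, 0.903, 0.375]
contact_force: [0.4, 0.4, 0.4]
width: 0.0258
```

```bash
python3 v.py 17
```

```text
w blue 6306 [[-33.5, 40.2], [-46.0, 50.8], [10.7, 74.5]]
w 769 c [-49.4   8.5 102.9] n [ 0.701 -0.002  0.713] tilt 44.5 [[-57.6, 17.3], [-29.7, 33.2], [37.0, 111.0]]
s blue 742 [[-63.6, 58.7], [-50.4, 45.0], [10.1, 75.4]]
s 771 c [-15.2  -1.5  74.5] n [ 0.696 -0.001  0.718] tilt 44.1 [[-54.4, 27.7], [-31.3, 30.2], [32.7, 111.9]]
t blue 525 [[-56.7, 60.7], [-46.1, 50.8], [10.1, 73.9]]
t 891 c [-12.8   0.2  71.9] n [ 0.692 -0.005  0.722] tilt 43.8 [[-53.6, 30.4], [-30.2, 30.7], [30.2, 110.7]]
```

View pics/s17.png

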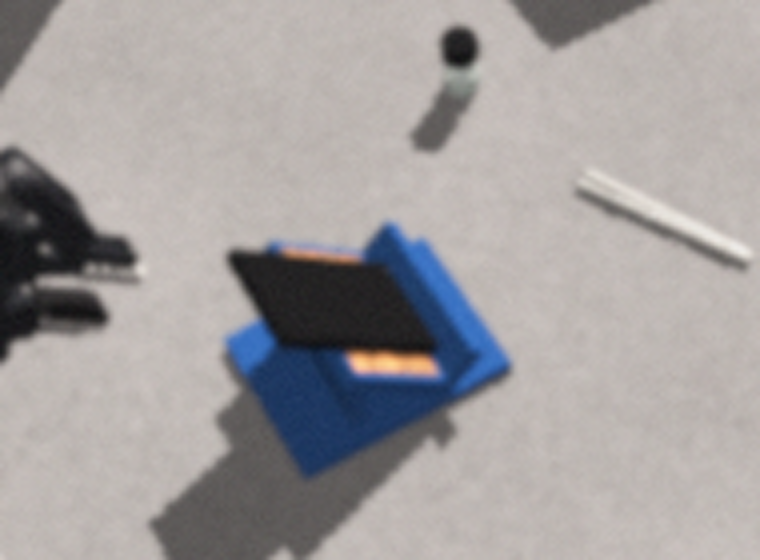

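View pics/w17.png

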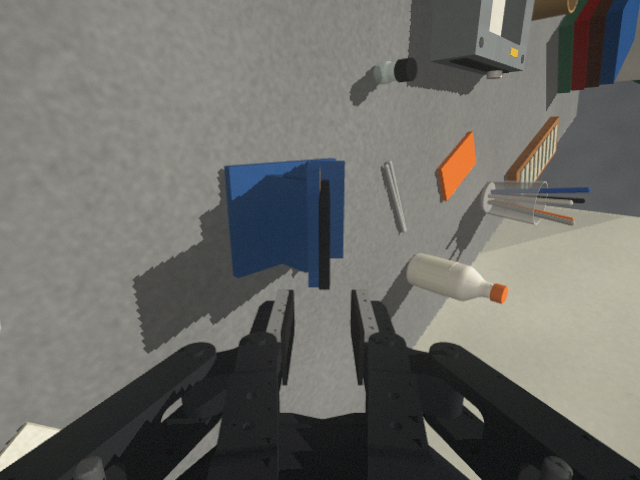

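```bash
python3 -c "
from station import robot
print(robot.close_job())"
```

```text
the job is handed in; nothing more can be done
None
```

The plate is leaning on the blue rest, let go and standing by itself, and I handed the job in at about 25 s of the 54 s allowed.

**What happened on the way**
- **Pressing:** The first press left the plate flat again, because the shut fingers end well short of the stated TCP (about 20–27 mm by camera). I pressed deeper, guided by the cameras, and it then stayed up at about 43°.
- **Lifting:** I took the plate by its raised end and lifted it clear of the base, held square.
- **Placing:** On the first lowering the bottom end caught the rim of the ledge with about 14 N. I backed off, moved about 8 mm up the slope and lowered again. I opened the fingers only after forces showed contact with both face and ledge.

**Last checks after drawing the arm back**

| Check | Measured | Required |
|---|---|---|
| Slope | 43.8–44.5° | 39–51° |
| Plate centre, x on rest | about -15 mm | -27 to +3 mm |
| Plate centre, y on rest | within about 2 mm | ±18 mm |
| Plate centre, z on rest | about 68 mm | 53–83 mm |
| Level edges | within about 1° | within 8° |

- The fingers are about 70 mm clear of the plate, and the reported force is near zero.
- The arm did not go near the mug, glue bottle, vial or dish. The first three look unmoved in the pictures; I did not re-measure them or look at the dish again.
- The fingertip length disagreed with the stated TCP.
- The plate met the ledge about 4 mm earlier than I had calculated.

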